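Square the glass blank and snap the jig's gate down

ROBOT

A 7-joint arm with a two-finger parallel gripper is mounted at the origin on the work surface. World frame = base frame: x ahead of the robot, y to its left, z up, the work surface at z = 0. Lengths are in m, angles in rad, forces in N, time in s.
With the tool pointing down it reaches from about 0.4 to 0.875 m from the base axis. Payload 4.4 kg.
Tool frame: the origin (TCP) lies between the finger pads; the fingertips stand arm.tips_ahead ahead of it and the grasp point (between the pads) lies 5 mm behind it (arm.tips_ahead is the distance from the TCP to the fingertips, in m); z points along the fingers, y is the line along which they close (so a half turn about z gives the same grasp; the last joint's range is limited). The gripper opens to 85 mm and grips with 20 to 120 N. Pads are 22 mm wide; open, the fingers measure 114 mm over their backs; the gripper's body (76 mm by 85 mm) begins 54 mm behind the grasp point. The pads swing forward as they close: fully open they stand 13 mm farther back than shut.
Start: joints at [1.184, 0.628, 0.038, 1.517, -0.027, 0.996, -0.02], TCP at [0.205, -0.617, 0.223] pointing down, gripper open.
Joint ranges: [-3.06, 3.06], [-0.37, 2.12], [-1.25, 1.32], [0.18, 2.47], [-1.1, 4.24], [0.23, 1.98], [-2.94, 2.94]. Speed limits (rad/s): [2.57, 2.57, 3.14, 3.14, 3.14, 3.14, 3.14].

INTERFACE

Orientations are given as a 3x3 rotation matrix whose columns are the frame's x, y, z axes.
In Python, from bench import telemetry, get_image, camera_model, arm gives the robot as it stands.
- The arm moves only by the tool play_rows, never from a script. Its argument "plan" is text: rows parted by semicolons, each of 7 numbers parted by spaces: the shift along the tool's x, y, z in m, then the turn, a rotation vector about the tool's x, y, z in degrees, then the closure, from -1 (fully open) to 1 (shut). A call has 1 to 20 rows; each row is the pose to reach, as a shift and turn from the pose commanded when the call began, along the tool's axes at that moment; what a row does not reach only later rows make up. A row lasts 1/8 s, in which the tool goes at most 62.5 mm and 10.7 degrees, less where a joint would pass 70% of its speed; a pose out of reach is approached as far as the arm can. A call with a gripper value outside its range is refused whole. The fingers move at their own pace and stop on an object; "newtons" is the grip in N (left out, the last holds). Time passes only in rows, so rows that repeat a pose let the fingers close. It gives the time, the measured TCP pose, the force, the opening and the grip force at its end, in the units of the state.
- telemetry.read_state(): the state, without advancing time (a new reading comes with each control period).
- get_image(name): name is "side" or "top"; returns the picture (420x560x3 uint8, red, green, blue); there is no depth.
- camera_model(name): a dict with "mtx" (3x3 intrinsics, pixels), "view" (4x4, takes a point from world to camera coordinates). Camera axes: x right, y down, z forward; pixel columns grow to the right and rows downward; lengths in m; the calibration is good to about 2 mm. A picture is of the moment at which its call begins. camera_model takes no time and is no camera call.
- arm.job_done(): hands the job in; it is judged then, once.
The state is a dict: "t": time; "joint_positions": joint angles; "joint_vel": joint speeds; "joint_torque": joint torques, N m; "position": TCP position; "tool_rot": TCP orientation; "force": force on the tool from outside, world axes, zero at the start; "wrist_torque": the same for the moment, N m; "gripper_width": finger opening in m; "finger_force": force on a finger pad.
Only numpy, scipy, OpenCV 4.12 (cv2) and the standard library are available. Lean on these libraries where they do the work, as an engineer would, in place of code of your own. Each camera call takes 0.05 s, during which the arm holds its last target. There are 200 camera calls.

TASK

Get the glass blank ready for grinding: turn the white glass disc on its pedestal until its flat edge squarely faces the hinged steel gate of the jig. Then push the sprung gate over past its centre so that it snaps down fully home, its bar lying alongside the flat, and leave the other things on the bench where they stand.

Things in the scene. Friction and masses are not known exactly. Their poses are not given: they have to be found in the camera images.
- jig: Grinding jig fixed to the bench: dark steel base plate 130 mm (its x) by 235 mm (its y, from -70 to +165), 12 mm thick. Origin on the bench under the disc's centre, z up, +y from the disc's centre towards the gate's hinge. It stands level, yawed up to 0.45 rad either way. Jig coordinates below are in this frame.
- disc (a joint): Angle (rad) of the white opaque glass disc on its upright spindle at the jig's origin: 0 when its flat squarely faces the gate, growing anticlockwise from above; it starts at 0.6 to 1.9. Turns freely either way for a turn against 0.03 N m of friction, stays where left, cannot be lifted. A closed fingertip pressed (about 10 N) on its upper face, off the cap, drags it round.
- disc_flat (a point): Middle of the flat's top edge, 34 mm from the disc's axis; +y is the flat's outward normal. The disc is 100 mm across and 10 mm thick (z = 22 to 32 mm over the bench), with one straight edge (the flat) 73 mm long. A brass cap 22 mm across, 5 mm high, stands on its centre.
- gate (a joint): Angle (rad) of the hinged steel gate: 0 open (its start, leaning 0.63 beyond upright, away from the disc), growing as it swings towards the disc, 2.2 shut (level). A spring strut beside it (at jig x = 66 to 80 mm; 0.5 N m at either stop, none at 1.05) drives it to the stop on its side of 1.05: pushed from behind (about 7 N at the far edge) past 1.05 it snaps shut by itself.
- gate_bar (a point): Middle of the bar along the gate's far edge, 82 mm from the hinge axis; the bar is 74 by 10 by 18 mm, the rest a plain plate 74 mm wide, 4 mm thick. Open, the point is at jig y = 174, z = 94 mm; shut, y = 44, z = 28 mm: the bar then clears a square flat by 5 mm. If the flat is over 0.13 rad out, the bar lands on the disc and stops at about 2.05 rad.
- gate_hinge (a point): Middle of the gate's hinge axis, at jig x = 0, y = 126, z = 28 mm; the axis is level, along the jig's x. The lugs and pin reach x = -55 to +55 mm, up to z = 39 mm.
- frit_jar: Small glass jar with a black lid, 40 mm across, 62 mm high, bystander; origin under its centre.
- bead_dish: White dish of beads, 84 mm across, 24 mm high, bystander; origin under its centre.
- brass_weight: Turned brass weight with a button top, 44 mm across, 52 mm high, bystander; origin under its centre.
- graphite_paddle: Black graphite paddle (80 by 55 mm) with a wooden handle, 230 mm long and 18 mm high in all, lying flat, bystander; origin near its middle, blade towards +x.
- tin_mug: Empty metal mug, 72 mm across, 80 mm high, bystander; origin under its centre.

How it is judged:
On the way, in this order (a step that is already met when the one before it is completed fails the run):
1. the disc's flat squarely faces the gate while the gate still stands open (y of disc_flat in the frame of jig above 0.02 m and x of disc_flat in the frame of jig between -0.0041 and 0.0041 m and value of joint gate below 1 rad), for 0.2 s.
2. the gate has snapped down fully home (value of joint gate above 2.14 rad), for 0.2 s.
At the end, for the whole second after the job is handed in: The gate is shut within 0.06 rad of its stop with its bar beside the flat, the disc's flat faces the gate squarely within 0.14 rad (0.12 rad while the gate is still open), and both are at rest (y of disc_flat in the frame of jig above 0.02 m and x of disc_flat in the frame of jig between -0.0047 and 0.0047 m and value of joint gate above 2.14 rad and velocity of joint gate between -0.05 and 0.05 rad/s and velocity of joint disc between -0.05 and 0.05 rad/s); the robot touches nothing.
It fails at once if one of the things standing or lying about the jig and bench is shifted more than 30 mm (distance of any of frit_jar, bead_dish, brass_weight, graphite_paddle, tin_mug from where it was at the start of the episode above 0.03 m).
It fails at once if one of them is tipped over (angle between any of frit_jar, bead_dish, brass_weight, graphite_paddle, tin_mug's own z axis and vertical above 0.5 rad).
It also fails if it takes over 58 s, if anything falls off the work surface, if the arm or the gripper's body presses on something with over 40 N, if the wrist force passes 120 N, or if a joint passes its speed limit or range.

## Working session

There is one attempt and no reset: what is moved stays moved. The work goes in short steps, Python scripts to look and compute and a tool call to move; the robot and the scene stay as the last step left them, time stands still between calls to the robot, and variables do not carry over. Pictures are saved under pics/ and viewed, at most 10 in all, crops included, and the job is handed in when it is done.

Besides the shell and the picture viewer there is one more tool, called after "Call:" as name(argument=value, ...) on one line, values as JSON. play_rows: Moves the arm, as the interface text tells. Its arguments: {"type":"object","properties":{"plan":{"type":"string"},"newtons":{"type":"number"}},"required":["plan"]}

```bash
mkdir -p pics; ls; python3 - <<'E'
from bench import telemetry,get_image,camera_model,arm
import cv2,numpy as np
for n in("top","side"):
    im=get_image(n);cv2.imwrite(f"pics/{n}0.png",im[:,:,::-1])
    c=camera_model(n);print(n,np.round(c["mtx"],1).tolist(),np.round(c["view"],3).tolist())
s=telemetry.read_state();print(s["t"],s["position"],np.round(s["tool_rot"],3).tolist(),arm.tips_ahead,s["gripper_width"])
E
```

```text
pics
top [[411.5, 0.0, 280.8], [0.0, 411.5, 211.2], [0.0, 0.0, 1.0]] [[-0.015, -1.0, -0.007, 0.115], [-0.992, 0.016, -0.123, 0.528], [0.123, 0.005, -0.992, 1.014], [0.0, 0.0, 0.0, 1.0]]
side [[489.1, 0.0, 275.0], [0.0, 489.1, 203.3], [0.0, 0.0, 1.0]] [[0.997, -0.076, 0.009, -0.532], [-0.029, -0.482, -0.876, 0.164], [0.071, 0.873, -0.482, 1.198], [0.0, 0.0, 0.0, 1.0]]
0.1 [ 0.20482453 -0.61628741  0.2221846 ] [[0.949, 0.315, -0.001], [0.315, -0.949, 0.002], [-0.0, -0.002, -1.0]] 0.014 0.08546164478534013
```

View pics/top0.png

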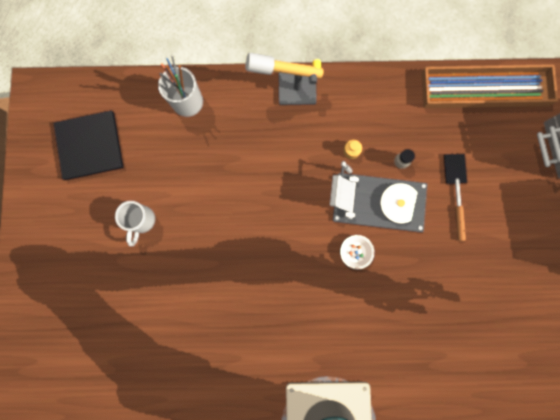

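View pics/side0.png

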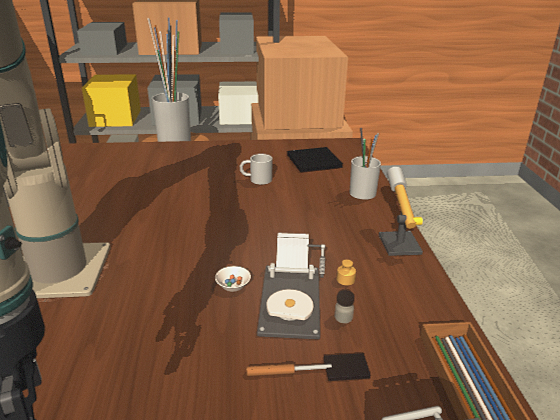

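The top view shows the jig at about (380,203), its gate to the left (world +y) and the disc centred near (400,204). The dish is at (357,252), the weight at (353,149) and the jar at (405,158). The paddle is at (458,190), and the mug is far off at (135,218). Next I'll zoom in and measure.

```bash
cat > h.py <<'E'
import numpy as np,cv2
from bench import telemetry,get_image,camera_model,arm
def unproj(n,uv,z):
    c=camera_model(n);V=np.array(c["view"]);R,t=V[:3,:3],V[:3,3]
    d=R.T@np.linalg.inv(c["mtx"])@np.array([uv[0],uv[1],1.]);o=-R.T@t
    return o+d*(z-o[2])/d[2]
def proj(n,P):
    c=camera_model(n);V=np.array(c["view"]);p=(np.atleast_2d(P)@V[:3,:3].T+V[:3,3])@np.array(c["mtx"]).T
    return p[:,:2]/p[:,2:]
E
python3 - <<'E'
from h import *
a=cv2.imread("pics/top0.png")[165:240,325:435];b=cv2.imread("pics/side0.png")[228:343,250:350]
cv2.imwrite("pics/topc.png",cv2.resize(a,None,fx=7,fy=7,interpolation=cv2.INTER_CUBIC))
cv2.imwrite("pics/sidec.png",cv2.resize(b,None,fx=5,fy=5,interpolation=cv2.INTER_CUBIC))
for n,uv in dict(jar=(405,158),weight=(353,149),dish=(357,252),pad=(455,168),hend=(462,238)).items(): print(n,unproj("top",uv,0.03).round(3))
E
```

```text
jar [ 0.664 -0.216  0.03 ]
weight [ 0.69  -0.083  0.03 ]
dish [ 0.423 -0.083  0.03 ]
pad [ 0.635 -0.344  0.03 ]
hend [ 0.454 -0.349  0.03 ]
```

View pics/topc.png

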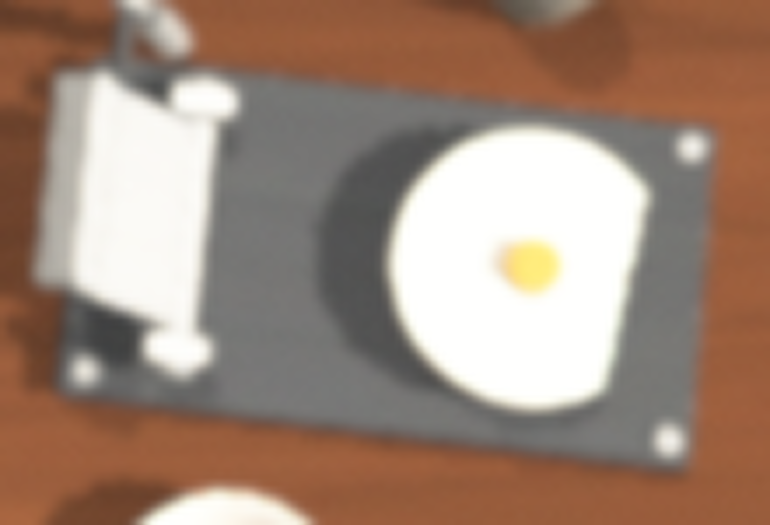

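View pics/sidec.png

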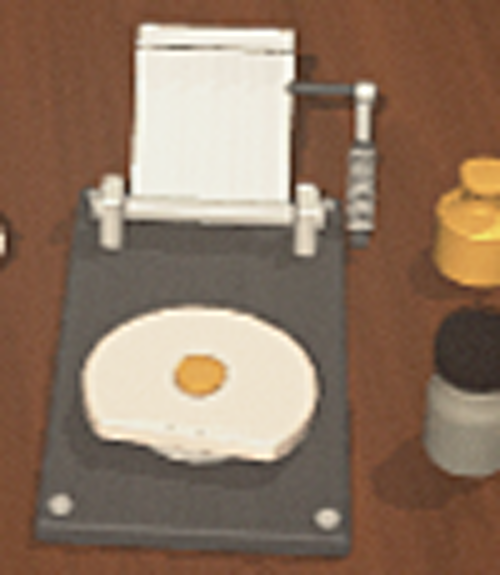

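The flat faces away from the gate: in the crop its edge runs (648,195)–(605,390) while the gate is on the left. So the disc is about π out, more than the stated 0.6–1.9. The side view agrees, with the flat along the bottom. I'll go by the images and fit the jig pose.

```bash
python3 - <<'E'
from h import *
from scipy.optimize import least_squares
T=lambda p:(325+(p[0]+.5)/7-.5,165+(p[1]+.5)/7-.5)
S=lambda p:(250+(p[0]+.5)/5-.5,228+(p[1]+.5)/5-.5)
pts=[("top",T((715,130)),(.065,-.07,.012)),("top",T((687,470)),(-.065,-.07,.012)),("top",T((60,392)),(-.065,.165,.012)),
("top",T((531,267)),(0,0,.037)),("side",S((201,374)),(0,0,.036)),("side",S((38,522)),(-.065,-.07,.012)),("side",S((350,535)),(.065,-.07,.012))]
def w(q,p):
    c,s=np.cos(q[2]),np.sin(q[2]);return np.array([q[0]+c*p[0]-s*p[1],q[1]+s*p[0]+c*p[1],p[2]])
f=lambda q:np.concatenate([proj(n,w(q,p))[0]-uv for n,uv,p in pts])
r=least_squares(f,[.56,-.2,0]);q=r.x;print(q,f(q).reshape(-1,2).round(1).tolist())
for nm,A,B,n,z in(("t",T((648,195)),T((605,390)),"top",.032),("s",S((97,437)),S((275,460)),"side",.032)):
    a,b=unproj(n,A,z)[:2],unproj(n,B,z)[:2];d=b-a;N=np.array([-d[1],d[0]]);m=(a+b)/2-q[:2]
    N*=np.sign(N@m);ang=np.arctan2(N[1],N[0])-np.pi/2-q[2]
    print(nm,"len",np.linalg.norm(d),"dist",m@N/np.linalg.norm(N),"angle",(ang)%(2*np.pi))
print("cap",unproj("top",T((531,267)),.037),"bar",w(q,(0,.174,.094)),"hinge",w(q,(0,.126,.028)))
print("gate pix",proj("top",[w(q,(-.037,.174,.094)),w(q,(.037,.174,.094))]).round(1).tolist())
E
```

```text
[ 0.54811661 -0.19721888 -0.13168174] [[-0.0, -1.3], [0.3, -0.5], [-1.0, 0.1], [0.2, -0.9], [-0.8, -0.3], [-1.3, 0.3], [0.0, 0.7]]
t len 0.07389772008170434 dist 0.03682135268753099 angle 3.0057763542369247
s len 0.07452598323315007 dist 0.043383951631988785 angle 3.020102422629882
cap [ 0.5458762  -0.19663276  0.037     ] bar [ 0.57096307 -0.02472529  0.094     ] hinge [ 0.5646606  -0.07230972  0.028     ]
gate pix [[333.6, 205.3], [336.6, 175.2]]
```

Residuals are about 1 px, and the flat's length (74 mm) and distance (37 mm) match the given sizes. The disc is about 3.01 rad out, the jig yaw about -0.13, and the disc's centre about (0.547, -0.197). I'll move to above the disc's gate-side half with the fingers shut.

Call:
play_rows(plan="0.235 -0.159 0.03 0 0 0 1;0.47 -0.318 0.08 0 0 0 1;0.47 -0.318 0.1 0 0 0 1;0.47 -0.318 0.1 0 0 0 1;0.47 -0.318 0.1 0 0 0 1;0.47 -0.318 0.1 0 0 0 1;0.47 -0.318 0.1 0 0 0 1;0.47 -0.318 0.1 0 0 0 1;0.47 -0.318 0.1 0 0 0 1;0.47 -0.318 0.1 0 0 0 1;0.47 -0.318 0.1 0 0 0 1;0.47 -0.318 0.1 0 0 0 1;0.47 -0.318 0.1 0 0 0 1;0.47 -0.318 0.1 0 0 0 1;0.47 -0.318 0.1 0 0 0 1")

```text
t: 1.98
position: [0.5506, -0.1674, 0.1232]
tool_rot: [[0.949, 0.314, 0.0], [0.314, -0.949, -0.0], [0.0, 0.0, -1.0]]
force: [1.1, -0.0, 0.3]
gripper_width: 0.0003
finger_force: 0.0
```

Call:
play_rows(plan="0 0 0.04 0 0 0 1;0 0 0.065 0 0 0 1;0 0 0.071 0 0 0 1;0 0 0.073 0 0 0 1;0 0 0.074 0 0 0 1;0 0 0.075 0 0 0 1;0 0 0.076 0 0 0 1;0 0 0.076 0 0 0 1")

```text
t: 2.98
position: [0.5508, -0.1669, 0.0472]
tool_rot: [[0.949, 0.315, 0.0], [0.315, -0.949, -0.0], [0.0, 0.0, -1.0]]
force: [-0.6, -0.2, -0.1]
gripper_width: -0.0001
finger_force: 0.0
```

```bash
python3 - <<'E'
from h import *
R=np.array([[.949,.314],[.314,-.949]])
C=np.array([.547,-.197]);r=.030
for y in(-.13,):
  a0=np.pi/2+y
  p0=C+r*np.array([np.cos(a0),np.sin(a0)])
  print(p0)
  for k in range(0,182,6):
    a=a0-np.radians(k);d=R.T@(C+r*np.array([np.cos(a),np.sin(a)])-p0);print(k,(d*1000).round(1))
E
```

```text
[ 0.55088902 -0.16725314]
0 [0. 0.]
6 [2.8 1.5]
12 [5.3 3.3]
18 [7.7 5.3]
24 [9.9 7.6]
30 [11.8 10.1]
36 [13.4 12.8]
42 [14.7 15.7]
48 [15.8 18.6]
54 [16.5 21.7]
60 [16.9 24.8]
66 [16.9 27.9]
72 [16.7 31.1]
78 [16.1 34.1]
84 [15.2 37.1]
90 [14. 40.]
96 [12.5 42.8]
102 [10.7 45.4]
108 [ 8.6 47.7]
114 [ 6.3 49.9]
120 [ 3.8 51.8]
126 [ 1.2 53.4]
132 [-1.7 54.8]
138 [-4.6 55.8]
144 [-7.7 56.5]
150 [-10.8  56.9]
156 [-14.  57.]
162 [-17.1  56.7]
168 [-20.2  56.1]
174 [-23.2  55.2]
180 [-26.1  54. ]
```

Contact is still about 1 mm below, so I'll creep down.

Call:
play_rows(plan="0 0 0.001 0 0 0 1;0 0 0.0015 0 0 0 1;0 0 0.002 0 0 0 1;0 0 0.002 0 0 0 1")

```text
t: 3.48
position: [0.5507, -0.1668, 0.0449]
tool_rot: [[0.949, 0.315, -0.0], [0.315, -0.949, 0.0], [-0.0, -0.0, -1.0]]
force: [-0.4, 0.9, -0.3]
gripper_width: 0.0
finger_force: 0.0
```

Call:
play_rows(plan="0 0 0.001 0 0 0 1;0 0 0.002 0 0 0 1;0 0 0.002 0 0 0 1")

```text
t: 3.85
position: [0.5507, -0.1668, 0.0429]
tool_rot: [[0.949, 0.315, -0.0], [0.315, -0.949, 0.0], [-0.0, -0.0, -1.0]]
force: [-0.4, -0.3, -1.0]
gripper_width: -0.0002
finger_force: 0.0
```

```bash
python3 -c "
from h import *
print(arm.tips_ahead); im=get_image('side'); c=im[190:345,215:375,::-1]
cv2.imwrite('pics/s1.png',cv2.resize(c,None,fx=4,fy=4,interpolation=cv2.INTER_CUBIC))"
```

```text
0.014
```

View pics/s1.png

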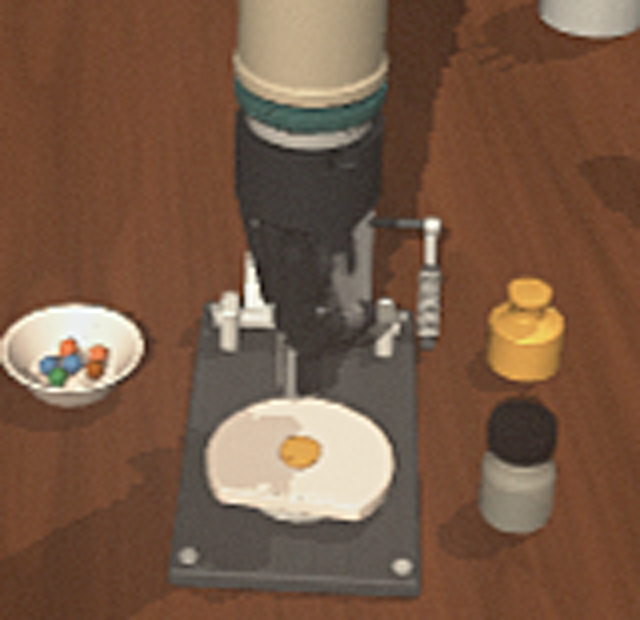

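The fingertip shows at about (310,392) in the crop, hanging just beyond the disc's far rim (v≈398) instead of on it. I'll check the projection.

```bash
python3 -c "
from h import *
s=telemetry.read_state();p=s['position'];print(p,s['tool_rot'])
f=lambda P:((proj('side',P)-[215,190])*4).round()
print('tip',f(p+[0,0,-.014]),'tcp',f(p))
print('far rim',f([.553,-.148,.032]),'cap',f([.547,-.197,.037]))
im=get_image('top'); c=im[140:260,310:470,::-1]
cv2.imwrite('pics/t1.png',cv2.resize(c,None,fx=5,fy=5,interpolation=cv2.INTER_CUBIC))
print('T tip',((proj('top',p+[0,0,-.014])-[310,140])*5).round(),((proj('top',[.547,-.197,.037])-[310,140])*5).round())
"
```

```text
[ 0.5507208  -0.1668738   0.04295645] [[ 9.48992802e-01  3.15297732e-01 -4.85837175e-05]
 [ 3.15297733e-01 -9.48992802e-01  2.34781919e-05]
 [-3.87029776e-05 -3.75989711e-05 -9.99999999e-01]]
tip [[295. 422.]] tcp [[295. 402.]]
far rim [[296. 396.]] cap [[294. 447.]]
T tip [[389. 307.]] [[453. 311.]]
```

View pics/t1.png

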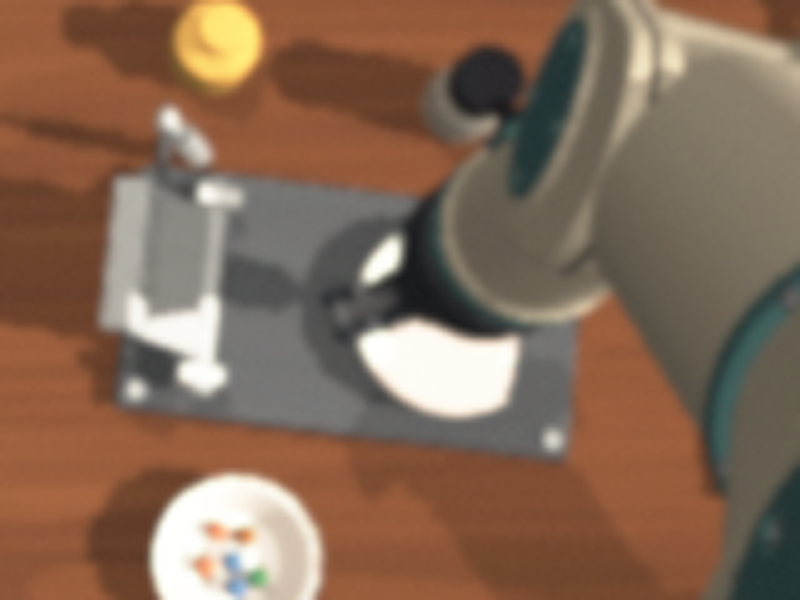

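```bash
python3 -c "
from h import *
for z in(.02,.03,.04): print(unproj('top',(379,201.6),z).round(4),unproj('side',(293,288.2),z).round(4))
print('base',proj('top',[0,0,0]),proj('side',[0,0,0]))
for n in('top','side'):
  V=np.array(camera_model(n)['view']);print(-V[:3,:3].T@V[:3,3],np.linalg.det(V[:3,:3]))
import cv2
im=get_image('side');im2=im.copy();cv2.imwrite('pics/s2.png',cv2.resize(im[250:310,255:330,::-1],None,fx=8,fy=8,interpolation=cv2.INTER_CUBIC))
"
```

```text
[ 0.5521 -0.1465  0.02  ] [ 0.5644 -0.1313  0.02  ]
[ 0.5506 -0.1441  0.03  ] [ 0.5627 -0.1437  0.03  ]
[ 0.5492 -0.1418  0.04  ] [ 0.5611 -0.1561  0.04  ]
base [[327.60574296 425.31330253]] [[ 57.83353082 270.20683588]]
[0.40025327 0.10201619 1.07235805] 1.0000000000000002
[ 0.4498953  -1.0075372   0.72621022] 1.0000000000000002
```

View pics/s2.png

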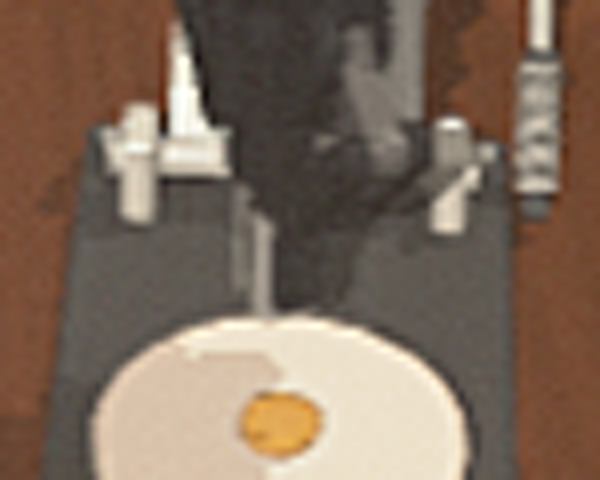

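The fingertip really is behind the disc: both views put it near (0.555, -0.143), while the reported pose says (0.551, -0.167). I'll lift, shift by that offset and measure the true tip offset in both views.

Call:
play_rows(plan="0 0 -0.03 0 0 0 1;0 0 -0.03 0 0 0 1;-0.013 0.022 -0.03 0 0 0 1;-0.013 0.022 -0.03 0 0 0 1")

```text
t: 4.5
position: [0.5443, -0.1942, 0.0726]
tool_rot: [[0.95, 0.312, -0.001], [0.312, -0.95, -0.001], [-0.001, 0.001, -1.0]]
force: [-0.0, -0.1, -0.2]
gripper_width: 0.0002
finger_force: 0.0
```

```bash
python3 -c "
from h import *
s=telemetry.read_state();p=s['position'];print(p,s['joint_positions'])
a=get_image('top');b=get_image('side')
for n in('top','side'): print(n,proj(n,p+[0,0,-.014]))
A=cv2.resize(a[160:235,345:435,::-1],(400,333),interpolation=cv2.INTER_CUBIC)
B=cv2.resize(b[230:305,250:340,::-1],(400,333),interpolation=cv2.INTER_CUBIC)
cv2.imwrite('pics/c1.png',np.hstack([A,B]))
"
```

```text
[ 0.54430905 -0.19420651  0.07257138] [ 0.2640941   0.72984696  0.04568327  1.84733409 -0.0538036   0.56608323
 -0.90995055]
top [[401.92834025 202.10568743]]
side [[287.30645321 292.95017934]]
```

View pics/c1.png

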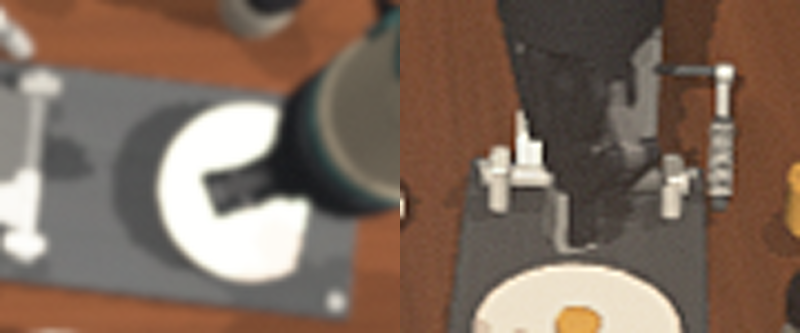

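In the top half the finger end is at about (212,195), 22 mm wide. In the side half the tip bottom is at about (585,247), some 7 px higher than predicted. That fits a tip standing nearer the TCP's own height, so it simply hadn't reached the disc yet. I'll go back and press down carefully.

Call:
play_rows(plan="0.013 -0.021 0 0 0 0 1;0.013 -0.021 0.02 0 0 0 1;0.013 -0.021 0.029 0 0 0 1;0.013 -0.021 0.031 0 0 0 1;0.013 -0.021 0.032 0 0 0 1;0.013 -0.021 0.033 0 0 0 1;0.013 -0.021 0.033 0 0 0 1")

```text
t: 5.48
position: [0.5512, -0.168, 0.0403]
tool_rot: [[0.949, 0.315, 0.001], [0.315, -0.949, -0.0], [0.0, 0.0, -1.0]]
force: [0.3, 0.4, 0.5]
gripper_width: 0.0002
finger_force: 0.0
```

Call:
play_rows(plan="0 0 0.001 0 0 0 1;0 0 0.002 0 0 0 1;0 0 0.003 0 0 0 1;0 0 0.003 0 0 0 1")

```text
t: 5.98
position: [0.551, -0.1678, 0.0369]
tool_rot: [[0.949, 0.315, -0.0], [0.315, -0.949, 0.0], [-0.0, -0.0, -1.0]]
force: [-0.6, -0.7, 0.1]
gripper_width: 0.0002
finger_force: 0.0
```

Call:
play_rows(plan="0 0 0.001 0 0 0 1;0 0 0.002 0 0 0 1;0 0 0.003 0 0 0 1;0 0 0.004 0 0 0 1;0 0 0.004 0 0 0 1")

```text
t: 6.6
position: [0.551, -0.1678, 0.0329]
tool_rot: [[0.949, 0.315, -0.0], [0.315, -0.949, 0.0], [-0.0, -0.0, -1.0]]
force: [0.0, -0.0, -0.1]
gripper_width: -0.0002
finger_force: 0.0
```

```bash
python3 -c "
from h import *
s=telemetry.read_state();p=s['position'];print(s['t'],p,s['force'],s['wrist_torque'],s['joint_torque'])
a=get_image('top');b=get_image('side');np.save('a.npy',a);np.save('b.npy',b)
A=cv2.resize(a[165:235,355:435,::-1],(400,350),interpolation=cv2.INTER_CUBIC)
B=cv2.resize(b[245:325,255:335,::-1],(400,400),interpolation=cv2.INTER_CUBIC)[:350]
cv2.imwrite('pics/c2.png',np.hstack([A,B]))
print(((proj('top',p)-[355,165])*5).round(),((proj('side',p)-[255,245])*5).round())
"
```

```text
6.6 [ 0.55099659 -0.16778259  0.03290515] [ 0.03068851 -0.00984409 -0.10103844] [-0.00181307  0.00035206  0.00252244] [ 3.17017220e-04 -5.53939283e+01  1.50673036e+00 -1.07056305e+01
  5.87015893e-03 -5.99935505e-03  1.83966104e-04]
[[168. 181.]] [[170. 247.]]
```

View pics/c2.png

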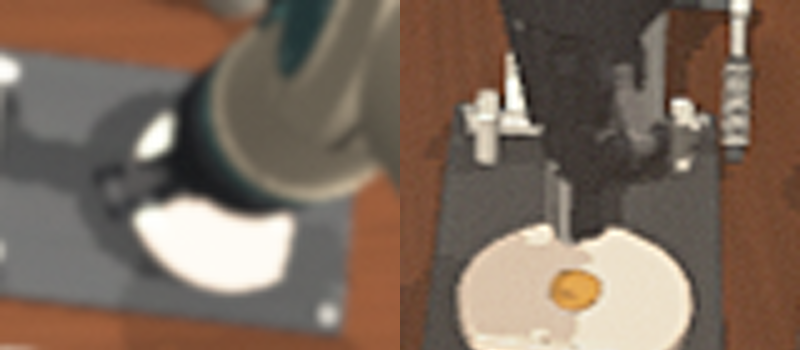

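The tip now overlaps the disc's far rim in the side half at (590,240) and sits close to the surface. I'll move 10 mm inward and descend until contact.

Call:
play_rows(plan="0 0 -0.004 0 0 0 1;-0.004 0.009 -0.004 0 0 0 1;-0.004 0.009 0 0 0 0 1;-0.004 0.009 0.001 0 0 0 1;-0.004 0.009 0.002 0 0 0 1;-0.004 0.009 0.002 0 0 0 1")

```text
t: 7.45
position: [0.55, -0.1774, 0.0308]
tool_rot: [[0.949, 0.316, -0.0], [0.316, -0.949, 0.0], [-0.0, -0.0, -1.0]]
force: [0.7, 0.8, -0.2]
gripper_width: -0.0
finger_force: 0.0
```

Call:
play_rows(plan="0 0 0.001 0 0 0 1;0 0 0.002 0 0 0 1;0 0 0.003 0 0 0 1;0 0 0.003 0 0 0 1")

```text
t: 7.95
position: [0.55, -0.1776, 0.0279]
tool_rot: [[0.949, 0.315, -0.0], [0.315, -0.949, 0.0], [-0.0, -0.0, -1.0]]
force: [-0.4, -0.6, 0.5]
gripper_width: 0.0002
finger_force: 0.0
```

```bash
python3 -c "
from h import *
b=get_image('side');a=get_image('top');p=telemetry.read_state()['position']
g=cv2.cvtColor(b,cv2.COLOR_RGB2GRAY);print('cols',list(range(278,314,2)))
for v in range(276,312,1): print(v,*['%3d'%x for x in g[v,278:314:2]])
print(proj('side',p),proj('side',p-[0,0,.014]),proj('top',p))
g=cv2.cvtColor(a,cv2.COLOR_RGB2GRAY);print('cols',list(range(372,420,2)))
for v in range(186,222,2): print(v,*['%3d'%x for x in g[v,372:420:2]])
"
```

```text
cols [278, 280, 282, 284, 286, 288, 290, 292, 294, 296, 298, 300, 302, 304, 306, 308, 310, 312]
276  79  80  74  54  60  64  59  65  68 103  85 107 129 116  78  77 110 103
277  79  81  75  55  61  62  60  60  85  69  67  83 144 129  82  62 113 103
278  89  92  82  62  62  63  60  60  71  58  74  67 117 114  73  61 112 100
279  91  92  85  60  62  62  55  57  54  61  66  67 105 103  67  58  71  73
280  89  89  97  57  60  54  58  61  55  61  63  66  91  90  60  53  68  80
281  91  90  93  68  60  57  59  59  59  61  60  58  78  63  51  68  79  89
282  90  90  90 105  89  57  61  61  59  58  59  59  68  55  58  68  83  89
283  89  90  86 111  69  63  58  56  60  60  60  56  65  54  71  82  91  92
284  88  89  89 109  85  56  59  61  60  58  54  53  49  64  68  91  90  88
285  89  90  90 111  95  60  55  55  60  54  52  52  58  87  96  92  88  91
286  89  88  89 110 121  96  56  60  56  62  62  64  85  92  90  92  89  85
287  91  88  89 109 114 144  56  58  58  60  67  84  93  94  87  91  87  90
288  88  85  83 104 105 143  58  57  58  70  66  85  92  88  89  85  92  86
289  84  88 105 
[... 3047 characters left out ...]

208  88  84  83  82  66  88 176 234 247 252 251 251 251 250 247 231 181 129 111 110 104  67  77  95
210 104  85  83  82  79 159 251 254 253 253 252 251 251 251 251 251 249 246 243 243 228 120  99 100
212 114  93  84  83  81 122 243 253 252 252 251 251 251 251 251 251 251 251 251 250 223 119 102 101
214 117 104  88  84  83  86 161 240 251 251 251 251 252 251 251 251 251 251 251 251 205 111 102 102
216 119 117 110  95  85  82  92 169 241 251 251 251 251 252 251 251 251 251 251 248 173 104 101 101
218 119 120 118 114 103  89  81  87 163 236 249 251 252 252 251 251 251 251 251 238 137 101 101 102
220 120 120 119 120 116 109  89  81  88 133 202 241 249 250 251 251 250 250 245 209 117 101 101 100
```

The numbers now agree. The near edge of the tip (290.5,297) fits a tip about 13 mm above the TCP's reported height, with no sideways offset; the left-hand feature in the top view is the knuckle. So contact should come near a TCP z of 0.018. I'll move back out off the cap and continue down.

Call:
play_rows(plan="0.004 -0.0095 0 0 0 0 1;0.004 -0.0095 0.004 0 0 0 1;0.004 -0.0095 0.005 0 0 0 1;0.004 -0.0095 0.006 0 0 0 1;0.004 -0.0095 0.006 0 0 0 1")

```text
t: 8.68
position: [0.5519, -0.1659, 0.0236]
tool_rot: [[0.949, 0.316, 0.002], [0.316, -0.949, 0.001], [0.002, -0.001, -1.0]]
force: [-2.2, 3.5, 15.0]
gripper_width: -0.0002
finger_force: 7.3
```

Contact is made at 15 N. I'll ease off a little and drag clockwise along the arc, the first 90°.

Call:
play_rows(plan="0 0 -0.0003 0 0 0 1;0.0028 0.0015 -0.0003 0 0 0 1;0.0053 0.0033 -0.0003 0 0 0 1;0.0077 0.0053 -0.0003 0 0 0 1;0.0099 0.0076 -0.0003 0 0 0 1;0.0118 0.0101 -0.0003 0 0 0 1;0.0134 0.0128 -0.0003 0 0 0 1;0.0147 0.0157 -0.0003 0 0 0 1;0.0158 0.0186 -0.0003 0 0 0 1")

```text
t: 9.8
position: [0.5726, -0.1795, 0.0236]
tool_rot: [[0.949, 0.316, 0.001], [0.316, -0.949, 0.0], [0.001, 0.0, -1.0]]
force: [-2.1, 2.1, 11.4]
gripper_width: -0.0005
finger_force: 5.7
```

```bash
cat >> h.py <<'E'
def disc(q=(.5481,-.1972,-.132),C=(.547,-.197),free=False):
    """flat angle from top image: white pixels' boundary, unprojected at z=.032"""
    a=get_image('top').astype(np.float32).min(2)
    P=[]
    for az in np.radians(np.arange(0,360,2)):
        rs=np.arange(.022,.058,.0005)
        W=np.c_[C[0]+rs*np.cos(az),C[1]+rs*np.sin(az),0*rs+.032]
        uv=proj('top',W).astype(np.float32)
        v=cv2.remap(a,uv[:,0][None],uv[:,1][None],cv2.INTER_LINEAR)[0]
        if v[0]<200: P.append(np.nan);continue
        k=np.where(v<150)[0];P.append(rs[k[0]] if len(k) else np.nan)
    return np.arange(0,360,2),np.array(P)
E
python3 -c "
from h import *
z,r=disc();print(telemetry.read_state()['position']);print([(int(a),round(x*1000,1)) for a,x in zip(z[::2],r[::2])])"
```

```text
[ 0.5729514  -0.18003863  0.02367939]
[(0, np.float64(nan)), (4, np.float64(nan)), (8, np.float64(nan)), (12, np.float64(nan)), (16, np.float64(nan)), (20, np.float64(nan)), (24, np.float64(nan)), (28, np.float64(nan)), (32, np.float64(nan)), (36, np.float64(nan)), (40, np.float64(nan)), (44, np.float64(nan)), (48, np.float64(nan)), (52, np.float64(nan)), (56, np.float64(25.5)), (60, np.float64(27.5)), (64, np.float64(31.0)), (68, np.float64(34.5)), (72, np.float64(38.5)), (76, np.float64(43.5)), (80, np.float64(48.0)), (84, np.float64(50.5)), (88, np.float64(51.0)), (92, np.float64(51.0)), (96, np.float64(51.0)), (100, np.float64(51.0)), (104, np.float64(50.5)), (108, np.float64(50.5)), (112, np.float64(50.5)), (116, np.float64(50.5)), (120, np.float64(50.5)), (124, np.float64(50.5)), (128, np.float64(50.5)), (132, np.float64(50.5)), (136, np.float64(51.0)), (140, np.float64(51.0)), (144, np.float64(51.0)), (148, np.float64(51.5)), (152, np.float64(52.0)), (156, np.float64(52.0)), (160, np.float64(52.0)), (164, np.float64(52.0)), (168, np.float64(51.5)), (172, np.float64(49.5)), (17
[... 428 characters left out ...]
np.float64(43.5)), (248, np.float64(45.5)), (252, np.float64(48.0)), (256, np.float64(50.0)), (260, np.float64(52.0)), (264, np.float64(53.0)), (268, np.float64(53.0)), (272, np.float64(53.5)), (276, np.float64(54.0)), (280, np.float64(54.0)), (284, np.float64(52.5)), (288, np.float64(nan)), (292, np.float64(nan)), (296, np.float64(nan)), (300, np.float64(nan)), (304, np.float64(nan)), (308, np.float64(nan)), (312, np.float64(nan)), (316, np.float64(nan)), (320, np.float64(nan)), (324, np.float64(nan)), (328, np.float64(nan)), (332, np.float64(nan)), (336, np.float64(nan)), (340, np.float64(nan)), (344, np.float64(nan)), (348, np.float64(nan)), (352, np.float64(nan)), (356, np.float64(nan))]
```

The drag works: the flat's normal is now at azimuth about 214°, from about 255°. The target is about 82°, so I'll continue.

Call:
play_rows(plan="0.0007 0.0031 0 0 0 0 1;0.0011 0.0062 0 0 0 0 1;0.0011 0.0093 0 0 0 0 1;0.0009 0.0125 0 0 0 0 1;0.0003 0.0155 0 0 0 0 1;-0.0006 0.0185 0 0 0 0 1;-0.0018 0.0214 0 0 0 0 1;-0.0033 0.0242 0 0 0 0 1;-0.0051 0.0268 0 0 0 0 1;-0.0072 0.0291 0 0 0 0 1;-0.0095 0.0313 0 0 0 0 1;-0.012 0.0332 0 0 0 0 1;-0.0146 0.0348 0 0 0 0 1;-0.0175 0.0362 0 0 0 0 1;-0.0204 0.0372 0 0 0 0 1;-0.0235 0.0379 0 0 0 0 1")

```text
t: 11.85
position: [0.5639, -0.2233, 0.0237]
tool_rot: [[0.949, 0.316, 0.005], [0.316, -0.949, -0.001], [0.004, 0.002, -1.0]]
force: [2.1, 1.7, 8.0]
gripper_width: -0.0002
finger_force: 4.0
```

```bash
python3 -c "
from h import *
z,r=disc(C=(.547,-.198));print(telemetry.read_state()['position']);print(*[(int(a),round(float(x)*1000,1)) for a,x in zip(z[::2],r[::2]) if x==x])"
```

```text
[ 0.56332912 -0.2236479   0.02370515]
(36, 50.0) (40, 50.5) (44, 50.5) (48, 50.5) (52, 50.5) (56, 50.5) (60, 50.5) (64, 50.5) (68, 51.0) (72, 52.0) (76, 52.0) (80, 52.0) (84, 52.0) (88, 51.0) (92, 48.5) (96, 45.5) (100, 43.5) (104, 41.5) (108, 40.5) (112, 39.0) (116, 38.0) (120, 37.5) (124, 37.0) (128, 37.0) (132, 36.5) (136, 36.5) (140, 37.0) (144, 37.5) (148, 38.0) (152, 38.5) (156, 40.0) (160, 41.0) (164, 42.5) (168, 44.5) (172, 46.5) (176, 49.5) (180, 52.0) (184, 52.5) (188, 52.5) (192, 52.5) (196, 53.0) (200, 53.0) (204, 52.5) (208, 53.0) (212, 53.0) (216, 53.0) (220, 53.0) (224, 53.0) (228, 53.0) (232, 53.0) (236, 52.5) (240, 52.5) (244, 52.5) (248, 52.5) (252, 53.0) (256, 53.0) (260, 52.5) (264, 52.5) (268, 52.5) (272, 51.5) (276, 49.5)
```

Call:
play_rows(plan="-0.0031 0.0004 0 0 0 0 1;-0.0063 0.0005 0 0 0 0 1;-0.0094 0.0002 0 0 0 0 1;-0.0125 -0.0004 0 0 0 0 1;-0.0155 -0.0013 0 0 0 0 1;-0.0184 -0.0025 0 0 0 0 1;-0.0212 -0.004 0 0 0 0 1")

```text
t: 12.78
position: [0.5426, -0.2272, 0.0237]
tool_rot: [[0.949, 0.315, 0.005], [0.315, -0.949, -0.002], [0.005, 0.004, -1.0]]
force: [1.5, -0.8, 6.7]
gripper_width: 0.0001
finger_force: 3.7
```

```bash
cat >> h.py <<'E'
def flat(C=(.547,-.1985)):
    z,r=disc(C=C);p=np.array([[C[0]+x*np.cos(np.radians(a)),C[1]+x*np.sin(np.radians(a))] for a,x in zip(z,r) if x==x])
    f=r-50.5e-3
    rr=np.nan_to_num(r,nan=1);k=np.argmin(rr);a0=z[k]
    m=[(a-a0+180)%360-180 for a in z];s=[i for i in range(len(z)) if abs(m[i])<40 and rr[i]*np.cos(np.radians(m[i]))<.041]
    L=np.array([[C[0]+r[i]*np.cos(np.radians(z[i])),C[1]+r[i]*np.sin(np.radians(z[i]))] for i in s],np.float32)
    d=cv2.fitLine(L,cv2.DIST_HUBER,0,.01,.01).ravel();az=np.degrees(np.arctan2(-d[0],d[1]))%180
    return a0,az,len(s),L.mean(0)
E
python3 -c "
from h import *
print(flat(),telemetry.read_state()['position'])"
```

```text
(np.int64(94), np.float32(96.19674), 39, array([ 0.544706  , -0.16225728], dtype=float32)) [ 0.54206532 -0.22711634  0.02368019]
```

```bash
python3 -c "
from h import *
a=cv2.imread('pics/top0.png').astype(np.float32);a=a[:,:,2]-a[:,:,0]  # red-blue: wood vs grey
q=(.5475,-.198,-.132);c,s=np.cos(q[2]),np.sin(q[2])
def edge(axis,side,ts):
  L=[]
  for t in ts:
    o=np.arange(-.012,.012,.0005);e=side+o
    x,y=(e,0*e+t) if axis=='x' else (0*e+t,e)
    W=np.c_[q[0]+c*x-s*y,q[1]+s*x+c*y,0*e+.012];uv=proj('top',W).astype(np.float32)
    v=cv2.remap(a,uv[:,0][None],uv[:,1][None],cv2.INTER_LINEAR)[0];g=np.abs(np.gradient(cv2.GaussianBlur(v[None],(5,1),0)[0]))
    k=np.argmax(g);L.append((t,e[k]))
  L=np.array(L);p=np.polyfit(L[:,0],L[:,1],1);res=L[:,1]-np.polyval(p,L[:,0]);ok=abs(res)<.002;p=np.polyfit(L[ok,0],L[ok,1],1)
  print(axis,side,'slope',p[0],'icpt',p[1],'sd',res[ok].std(),ok.sum(),len(ok))
edge('x',.065,np.arange(-.06,.09,.005));edge('x',-.065,np.arange(-.06,.15,.005));edge('y',-.07,np.arange(-.055,.056,.005))
"
```

```text
x 0.065 slope 0.005895439377086257 icpt 0.06377630700778641 sd 0.0006356659423088092 30 30
x -0.065 slope 0.005007697917510985 icpt -0.06737949382816087 sd 0.0005868577886477943 42 42
y -0.07 slope -0.0022727272727254126 icpt -0.06967391304347825 sd 0.0005386644518139743 23 23
```

Refined yaw is -0.137, so the target azimuth is 82.1° against 96.2° now. I'll drag the last 14°.

Call:
play_rows(plan="-0.0022 -0.0012 0 0 0 0 1;-0.0045 -0.0026 0 0 0 0 1;-0.0067 -0.0044 0 0 0 0 1;-0.0067 -0.0044 0 0 0 0 1")

```text
t: 13.32
position: [0.5345, -0.2249, 0.0237]
tool_rot: [[0.949, 0.315, 0.005], [0.315, -0.949, -0.002], [0.004, 0.003, -1.0]]
force: [0.6, 0.7, 8.7]
gripper_width: -0.0003
finger_force: 4.2
```

```bash
python3 -c "
from h import *
print(flat(),telemetry.read_state()['position'])"
```

```text
(np.int64(272), np.float32(65.40174), 17, array([ 0.5593901 , -0.23207799], dtype=float32)) [ 0.53454995 -0.22492617  0.0236964 ]
```

I'll lift straight up, carry the tool high over the gate to behind it, and turn it so the fingers' narrow side faces the gate. Then I'll measure the unobstructed disc.

Call:
play_rows(plan="0 0 -0.002 0 0 0 1;0 0 -0.01 0 0 0 1;0 0 -0.05 0 0 0 1;0 0 -0.1 0 0 0 1;0 0 -0.145 0 0 0 1;0.025 -0.05 -0.145 0 0 -10 1;0.05 -0.1 -0.145 0 0 -20 1;0.075 -0.15 -0.145 0 0 -30 1;0.095 -0.2 -0.145 0 0 -40 1;0.105 -0.231 -0.145 0 0 -50 1;0.105 -0.231 -0.145 0 0 -60 1;0.105 -0.231 -0.145 0 0 -64 1;0.105 -0.231 -0.145 0 0 -64 1;0.105 -0.231 -0.145 0 0 -64 1")

```text
t: 15.12
position: [0.5589, 0.0278, 0.1673]
tool_rot: [[0.134, 0.991, -0.0], [0.991, -0.134, -0.0], [-0.0, -0.0, -1.0]]
force: [0.9, -0.1, -0.5]
gripper_width: -0.0
finger_force: 0.0
```

```bash
python3 -c "
from h import *
print(flat((.546,-.1985)),telemetry.read_state()['joint_positions'])
a=get_image('top');b=get_image('side')
A=cv2.resize(a[165:240,325:435,::-1],(500,341),interpolation=cv2.INTER_CUBIC)
B=cv2.resize(b[220:345,245:345,::-1],(273,341),interpolation=cv2.INTER_CUBIC)
cv2.imwrite('pics/c3.png',np.hstack([A,B]))"
```

```text
Traceback (most recent call last):
  File "h.py", line 28, in flat
    d=cv2.fitLine(L,cv2.DIST_HUBER,0,.01,.01).ravel();az=np.degrees(np.arctan2(-d[0],d[1]))%180
      ~~~~~~~~~~~^^^^^^^^^^^^^^^^^^^^^^^^^^^^
cv2.error: OpenCV(4.12.0) /io/opencv/modules/imgproc/src/linefit.cpp:618: error: (-215:Assertion failed) npoints2 >= 0 || npoints3 >= 0 in function 'fitLine'
```

```bash
python3 -c "
from h import *
a=get_image('top');np.save('a.npy',a)
g=a.min(2)
for v in range(170,238,4): print(v,*['%3d'%x for x in g[v,364:436:4]])
z,r=disc(C=(.546,-.1985));print(*[(int(a),round(float(x)*1000,1)) for a,x in zip(z[::2],r[::2]) if x==x])
"
```

```text
170 126 127 132 137 143 149 154 158 163 167  89  49  51  58  56  55  57  56
174 125 125 127 133 138 145 149 154 159 164 162  82  54  61  61  62  61  62
178 126 124 126 128 134 141 146 151 156 160 163 162  85  63  63  63  62  63
182 123 125 125 127 130 135 141 146 151 156 159 164 163 101  88  87  65  62
186 122 123 125 125 126 131 136 143 147 152 157 161 165 160 120 219  71  63
190 123 123 124 125 126 127 131 137 143 148 151 156 160 164 161 117  68  64
194 122 123 124 124 126 125 129 133 139 144 148 152 157 161 164 157  66  60
198 121 123 123 124 125 126 126 129 134 139 145 149 154 156 162 165 138  60
202 118 120 123 122 124 124 125 127 130 134 141 145 150 153 158 162 164 137
206 117 120 122 122 123 124 125 126 127 132 137 141 146 150 156 159 161 164
210 115 117 119 122 122 123 124 125 125 128 132 137 143 146 151 155 160 163
214 114 116 118 121 122 122 124 124 125 124 128 131 136 137 145 149 156 159
218 112 115 117 119 120 123 123 124 125 124 125 124 124 124 119 108  97  91
222 109 113 117 117 120 121 123 124 124 125 125 121 103  66  59  62  68  90
226 107 111 112 116 118 121 122 122 123 122  99  58  55  67  85  92  83 112
230 104 108 113 115 117 119 121 122 112  64  53  67  89  86  71  86 114 132
234 101 107 109 112 115 118 120 100  53  55  79  69  64  95 115 125 136 139
```

```bash
sed -i "s/def disc(/def disc(cam='top',/; s/get_image('top').astype/get_image(cam).astype/; s/proj('top',W)/proj(cam,W)/; s/def flat(C=/def flat(cam='top',C=/; s/disc(C=C)/disc(cam,C=C)/" h.py
python3 -c "
from h import *
z,r=disc('side',C=(.546,-.1985));print(*[(int(a),round(float(x)*1000,1)) for a,x in zip(z[::2],r[::2]) if x==x])
b=get_image('side');g=b.min(2)
for v in range(282,322,2): print(v,*['%3d'%x for x in g[v,262:322:3]])
"
```

```text
(0, 53.0) (4, 53.5) (8, 53.0) (12, 53.0) (16, 53.0) (20, 53.0) (24, 53.0) (28, 53.0) (32, 53.0) (36, 51.5) (40, 47.5) (44, 44.5) (48, 42.0) (52, 41.0) (56, 39.5) (60, 38.5) (64, 37.5) (68, 36.5) (72, 35.5) (76, 35.0) (80, 34.5) (84, 34.5) (88, 35.0) (92, 35.5) (96, 36.0) (100, 36.5) (104, 37.0) (108, 38.0) (112, 39.0) (116, 40.5) (120, 42.5) (124, 45.0) (128, 48.0) (132, 48.5) (136, 48.0) (140, 47.5) (144, 47.5) (148, 47.0) (152, 47.0) (156, 47.0) (160, 47.5) (164, 47.0) (168, 47.0) (172, 47.0) (176, 47.0) (180, 47.0) (184, 46.5) (188, 47.0) (192, 47.5) (196, 47.5) (200, 48.5) (204, 49.0) (208, 49.5) (212, 50.5) (216, 51.0) (220, 52.0) (224, 53.0) (228, 53.5) (232, 54.0) (236, 55.0) (240, 56.0) (244, 55.5) (248, 56.5) (252, 57.0) (256, 57.5) (260, 57.5) (264, 57.5) (276, 57.5) (284, 57.5) (296, 57.5) (300, 57.0) (304, 56.5) (308, 55.0) (312, 54.0) (316, 53.0) (320, 53.5) (324, 53.5) (328, 53.0) (332, 53.0) (336, 53.0) (340, 53.0) (344, 52.5) (348, 52.5) (352, 52.5) (356, 53.0)
282  55  94  89  87  90  88  91  93  88  89  89  89  86  94  92  88  89  84  87  54
284  52  92  90  95  89 
[... 871 characters left out ...]
 207 208 206 210 115  89  74
306  86  75 215 204 208 205 205 210 164  84 126 209 207 206 206 206 207 109  88  70
308  88  65 211 205 205 206 206 206 211 217 210 207 206 206 209 207 209  79  87  69
310  89  69 191 206 205 205 205 207 207 206 209 207 205 208 204 204 214  65  90  64
312  84  78 132 213 207 208 206 204 207 207 208 207 206 209 206 211 184  84  84  66
314  85  75  85 185 205 206 205 206 206 205 206 206 206 206 203 209 116  85  87  68
316  90  76  72 148 192 214 206 206 206 203 204 206 205 206 211 149  85  87  87  73
318  87  77  77  68 164 199 229 211 209 208 208 210 213 198 166 109  79  89  89  66
320  85  81  74  75  70 165 186 194 205 220 209 188 175 174  94  70  90  85  86  70
```

```bash
python3 -c "
from h import *
print(flat('side',(.549,-.1985)))
b=cv2.imread('pics/side0.png').astype(np.float32);b=b[:,:,2]-b[:,:,0]
q=(.549,-.198,-.137);c,s=np.cos(q[2]),np.sin(q[2])
for axis,side,ts in(('x',.065,np.arange(-.06,.06,.005)),('x',-.065,np.arange(-.06,.09,.005))):
  L=[]
  for t in ts:
    e=side+np.arange(-.012,.012,.0005);x,y=e,0*e+t
    W=np.c_[q[0]+c*x-s*y,q[1]+s*x+c*y,0*e+.012];uv=proj('side',W).astype(np.float32)
    v=cv2.remap(b,uv[:,0][None],uv[:,1][None],cv2.INTER_LINEAR)[0];g=np.abs(np.gradient(cv2.GaussianBlur(v[None],(5,1),0)[0]))
    L.append((t,e[np.argmax(g)]))
  L=np.array(L);p=np.polyfit(L[:,0],L[:,1],1);ok=abs(L[:,1]-np.polyval(p,L[:,0]))<.002;print(side,np.polyfit(L[ok,0],L[ok,1],1),ok.sum())
"
```

```text
(np.int64(78), np.float32(83.36614), 39, array([ 0.5568089 , -0.16471604], dtype=float32))
0.065 [0.0063913  0.06516181] 24
-0.065 [ 0.00280311 -0.06516837] 30
```

The side view puts the flat at 83.4° against a target of about 82°, an error of about 0.03 rad, so step 1 is met with the gate open. Now I'll descend behind the gate and start pushing towards the disc.

Call:
play_rows(plan="0 0 0.05 0 0 0 1;0 0 0.09 0 0 0 1;0 0 0.097 0 0 0 1;0 0 0.097 0 0 0 1;-0.01 0 0.097 0 0 0 1;-0.02 0 0.097 0 0 0 1;-0.027 0 0.097 0 0 0 1;-0.034 0 0.097 0 0 0 1;-0.041 0 0.097 0 0 0 1;-0.048 0 0.097 0 0 0 1")

```text
t: 16.68
position: [0.556, -0.0059, 0.0735]
tool_rot: [[0.124, 0.992, 0.008], [0.992, -0.124, 0.016], [0.017, 0.006, -1.0]]
force: [-2.2, 25.2, 20.1]
gripper_width: 0.0002
finger_force: 12.1
```

The reaction is 25 N in +y and 20 N in +z: the bar's corner wants to rise as it swings and is rubbing up the finger. I'll follow its arc (up and over) instead of pushing level.

Call:
play_rows(plan="0 0 -0.007 0 0 0 1;-0.004 0 -0.01 0 0 0 1;-0.008 0 -0.0136 0 0 0 1;-0.016 0 -0.017 0 0 0 1;-0.024 0 -0.021 0 0 0 1")

```text
t: 17.3
position: [0.5504, -0.042, 0.0917]
tool_rot: [[0.131, 0.991, 0.002], [0.991, -0.131, 0.002], [0.002, 0.002, -1.0]]
force: [2.1, 4.2, -3.1]
gripper_width: 0.0
finger_force: 1.8
```

Call:
play_rows(plan="-0.009 0 -0.002 0 0 0 1;-0.017 0 -0.004 0 0 0 1;-0.026 0 -0.004 0 0 0 1;-0.034 0 -0.004 0 0 0 1;-0.043 0 -0.003 0 0 0 1;-0.051 0 -0.001 0 0 0 1;-0.06 0 0.001 0 0 0 1;-0.068 0 0.003 0 0 0 1;-0.075 0 0.003 0 0 0 1;-0.08 0 0.003 0 0 0 1")

```text
t: 18.55
position: [0.5389, -0.1231, 0.0883]
tool_rot: [[0.133, 0.991, -0.0], [0.991, -0.133, -0.0], [-0.0, 0.0, -1.0]]
force: [1.1, 0.2, -0.7]
gripper_width: 0.0001
finger_force: 0.0
```

```bash
python3 -c "
from h import *
b=get_image('side');np.save('b.npy',b);g=b.min(2)
for v in range(232,300,3): print(v,*['%3d'%x for x in g[v,262:328:3]])
"
```

```text
232  56  55  36  47  48  55  57  52  57  57  47  47  52  44  55  56  49  37  47  52  53  53
235  55  56  47  54  47  54  58  34  53  59  42  53  49  57  54  51  41  43  41  40  49  55
238  50  59  56  46  50  52  46  44  53  50  55  58  60  60  51  39  35  41  46  37  53  59
241  51  51  58  59  54  57  56  41  61  54  50  62  60  53  56  39  40  38  38  50  47  54
244  54  55  54  62  54  63  58  44  61  50  56  60  58  47  44  43  37  42  50  50  53  51
247  55  53  57  49  51  57  87  63  69  59  44  54  49  44  42  41  37  51  47  47  50  48
250  52  50  54  51  57  58 123  59 131  59  45  49  46  48  43  55  48  46  53  56  58  52
253  53  55  57  53  63  59 127  59 133  56  50  45  43  57  56  54  52  50  54  50  55  57
256  52  59  57  51  57  61 129  68 112  58  48  44  51  58  53  56  51  50  52  49  50  49
259  54  59  58  55  59  58 132  71 112  43  52  49  54  55  57  57  51  49  51  49  50  52
262  56  58  52  69  57  57  60  54  57  49  54  59  57  60  57  63  51  47  55  47  51  54
265  57  59  76 208 148  47  55  59  55  54  53  59  58  60  55  52 237  97  46  53  52 
[... 315 characters left out ...]
 162 158 161 156 164 156 160 149 189  94  84 136 158  38
280  58  88  87  85 106 162 161 158 161 155 161 157 159 158 161 153  74  81  87 119 118 100
283  52  90  89  85 114 142 130 160 159 189 140 153 128 139 155 151 107 105 100  99 222 104
286  58  89  90  80 142 172 176 177 175 175 171 177 174 172 178 150  86  84  82  47  60  60
289  64  89  89  77 146 177 175 176 173 175 173 177 177 177 177 133  85  84  84  55  57  54
292  67  88  85  78  72  64  70  59  61  61  59  48  53  56  77  78  86  87  83  54  54  53
295  71  77  67 157 173 172 169 205 198 205 212 216 222 224 219 186  69  76  74  56  56  56
298  82  73 116 175 179 173 169 209 213 211 209 206 202 205 208 207 175  87  87  67  55  56
```

The gate has snapped down: the bar sits at v≈283–290, followed by a thin parallel gap and then the disc. I'll lift clear and verify.

Call:
play_rows(plan="0 0 -0.03 0 0 0 1;0 0 -0.08 0 0 0 1;0.05 0 -0.12 0 0 0 1;0.1 0 -0.12 0 0 0 1;0.15 0 -0.12 0 0 0 1;0.15 0 -0.12 0 0 0 1;0.15 0 -0.12 0 0 0 1")

```text
t: 19.48
position: [0.5586, 0.0258, 0.2082]
tool_rot: [[0.132, 0.991, -0.0], [0.991, -0.132, -0.001], [-0.001, -0.0, -1.0]]
force: [0.3, -0.1, 0.5]
gripper_width: -0.0
finger_force: 0.0
```

```bash
python3 -c "
from h import *
q=(.5485,-.198,-.139);c,s=np.cos(q[2]),np.sin(q[2])
w=lambda x,y,z:[q[0]+c*x-s*y,q[1]+s*x+c*y,z]
print('shut bar edge top near, z37',proj('side',[w(-.037,.039,.037),w(.037,.039,.037)]),'if 2.05 rad',proj('side',[w(0,.126-.0855,.028+.013+.009)]), 'z37 mid',proj('side',[w(0,.039,.037)]))
b=get_image('side')[200:350,205:365,::-1];cv2.imwrite('pics/f.png',cv2.resize(b,None,fx=4,fy=4,interpolation=cv2.INTER_CUBIC))
print(flat('side',(.549,-.1985)))"
```

```text
shut bar edge top near, z37 [[273.16109129 289.55310241]
 [306.64731738 291.13414671]] if 2.05 rad [[290.04037484 285.23651905]] z37 mid [[289.8752475  290.34225737]]
(np.int64(82), np.float32(83.81663), 39, array([ 0.5539585 , -0.16451606], dtype=float32))
```

View pics/f.png

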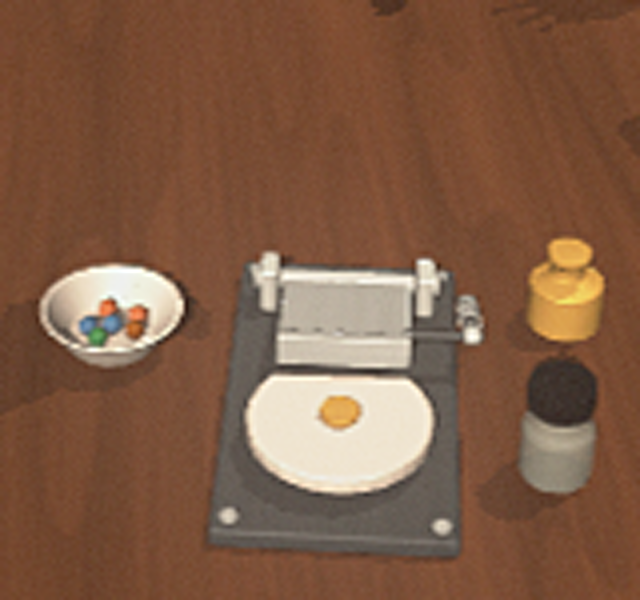

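The final view shows the dish, weight and jar undisturbed, the flat (v≈377) parallel to the bar (near edge v≈367), and the strut ball at (473,335). To be sure the gate is at 2.2 rad and not held at 2.05, I'll solve its angle from the ball's position, open against now.

```bash
python3 -c "
from h import *
from scipy.optimize import least_squares
q=(.5485,-.198,-.139);c,s=np.cos(q[2]),np.sin(q[2])
w=lambda x,y,z:np.array([q[0]+c*x-s*y,q[1]+s*x+c*y,z])
def gp(x,r,t,g):
  a=.63-g; return w(x,.126+r*np.sin(a)+t*np.cos(a),.028+r*np.cos(a)-t*np.sin(a))
uo=np.array([250+365/5-.4,228+92/5-.4])
for t in(0,):
  S=least_squares(lambda p:proj('side',gp(p[0],p[1],t,0))[0]-uo,[.073,.05]).x
  print('x,r',S)
  for g in(2.05,2.2):print(g,proj('side',gp(S[0],S[1],t,g)))
print('seen ball',(205+473/4-.4,200+335/4-.4))
for g in(2.05,2.2):
  print(g,'near-bottom',proj('side',gp(-.02,.087,-.009,g))[0].round(1),'near-top',proj('side',gp(-.02,.087,.009,g))[0].round(1),'inner-top',proj('side',gp(-.02,.077,.009,g))[0].round(1))
print('lug tops z39',proj('side',[w(-.05,.126,.039),w(.05,.126,.039)]).round(1).tolist(),'flat',proj('side',w(-.02,.034,.032)).round(1),'plate front edge',proj('side',w(-.02,-.07,.012)).round(1))
b=get_image('side');
for u in(280,282,298): print(u,[(v,tuple(int(k) for k in b[v,u])) for v in range(262,298)])
print([(v,int(b[v,281].min())) for v in range(322,342)])
"
```

```text
x,r [0.07259863 0.05993789]
2.05 [[322.55824842 284.01767607]]
2.2 [[322.34291239 287.36386135]]
seen ball (322.85, 283.35)
2.05 near-bottom [280.8 291.7] near-top [281.  284.6] inner-top [281.2 282.3]
2.2 near-bottom [280.7 296.3] near-top [280.8 289.9] inner-top [281.1 287. ]
lug tops z39 [[270.1, 265.3], [312.4, 267.2]] flat [[280.7 293.1]] plate front edge [[277.9 333.6]]
280 [(262, (131, 85, 59)), (263, (128, 81, 55)), (264, (129, 84, 60)), (265, (125, 82, 58)), (266, (96, 90, 81)), (267, (169, 162, 148)), (268, (240, 232, 217)), (269, (244, 239, 227)), (270, (196, 187, 169)), (271, (187, 175, 159)), (272, (188, 177, 162)), (273, (191, 179, 163)), (274, (192, 180, 164)), (275, (190, 178, 163)), (276, (191, 180, 163)), (277, (192, 181, 163)), (278, (192, 182, 165)), (279, (191, 180, 163)), (280, (191, 180, 164)), (281, (191, 180, 163)), (282, (185, 175, 158)), (283, (192, 178, 164)), (284, (230, 223, 203)), (285, (203, 190, 173)), (286, (207, 196, 178)), (287, (206, 196, 177)), (288, (204, 192, 174)), (289, (208, 196, 179)), (290, (199, 189, 171)), (291, (77, 68, 63)), (292, (75,
[... 1355 characters left out ...]
6)), (278, (189, 178, 164)), (279, (189, 179, 164)), (280, (188, 177, 161)), (281, (192, 181, 165)), (282, (186, 176, 159)), (283, (154, 144, 130)), (284, (203, 193, 174)), (285, (240, 234, 222)), (286, (209, 194, 177)), (287, (213, 201, 181)), (288, (212, 201, 181)), (289, (207, 195, 178)), (290, (212, 202, 182)), (291, (222, 210, 192)), (292, (65, 55, 52)), (293, (86, 73, 64)), (294, (209, 185, 159)), (295, (250, 242, 221)), (296, (241, 230, 211)), (297, (240, 229, 209))]
[(322, 87), (323, 69), (324, 78), (325, 77), (326, 77), (327, 78), (328, 75), (329, 92), (330, 90), (331, 83), (332, 87), (333, 102), (334, 99), (335, 84), (336, 79), (337, 68), (338, 49), (339, 56), (340, 55), (341, 60)]
```

Both the ball (seen v 283.4; predicted 284.0 at 2.05 rad, 287.4 at 2.2) and the bar's bottom edge say the gate stopped near 2.05, not home. I'll swing the arm aside for clean views and measure flat, bar and plate together.

Call:
play_rows(plan="0.05 -0.04 -0.02 0 0 0 1;0.1 -0.08 -0.04 0 0 0 1;0.159 -0.132 -0.04 0 0 0 1;0.159 -0.132 -0.04 0 0 0 1;0.159 -0.132 -0.04 0 0 0 1;0.159 -0.132 -0.04 0 0 0 1")

```text
t: 20.38
position: [0.4501, 0.1993, 0.2482]
tool_rot: [[0.135, 0.991, 0.0], [0.991, -0.135, -0.001], [-0.001, 0.0, -1.0]]
force: [-0.3, 0.1, 0.1]
gripper_width: -0.0
finger_force: 0.0
```

```bash
python3 -c "
from h import *
for cam,C in(('top',(.546,-.1985)),('side',(.549,-.1985))):
  z,r=disc(cam,C=C);print(cam,*[(int(a),round(float(x)*1000,1)) for a,x in zip(z,r) if x==x and (a%12==0 or 28<a<140)])
  try: print(flat(cam,C))
  except Exception as e: print('no')
a=get_image('top').min(2);b=get_image('side').min(2)
np.save('a.npy',a)
for v in range(176,232,2): print(v,*['%3d'%x for x in a[v,330:426:3]])
print('side')
for v in range(281,300): print(v,*['%3d'%x for x in b[v,264:316:2]])
"
```

```text
top (0, 54.0) (12, 54.0) (24, 53.0) (30, 53.5) (32, 54.0) (34, 55.5) (120, 56.5) (122, 54.5) (124, 50.0) (126, 50.0) (128, 50.5) (130, 51.0) (132, 51.5) (134, 52.0) (136, 52.0) (138, 52.0) (144, 52.0) (156, 52.5) (168, 52.0) (180, 52.5) (192, 52.0) (204, 52.0) (216, 52.0) (228, 52.0) (240, 52.5) (252, 53.0) (264, 53.0) (276, 53.5) (288, 53.0) (300, 53.5) (312, 53.5) (324, 54.0) (336, 53.5) (348, 54.0)
no
side (0, 50.0) (12, 50.5) (24, 50.5) (30, 50.5) (32, 50.5) (34, 50.5) (36, 50.0) (38, 49.0) (40, 47.0) (42, 45.5) (44, 44.0) (46, 43.0) (48, 41.5) (50, 40.5) (52, 39.5) (54, 39.5) (56, 39.0) (58, 38.5) (60, 38.0) (62, 37.5) (64, 37.0) (66, 36.5) (68, 36.0) (70, 35.5) (72, 35.0) (74, 35.0) (76, 34.5) (78, 34.5) (80, 34.5) (82, 34.5) (84, 34.0) (86, 34.0) (88, 34.0) (90, 34.5) (92, 35.0) (94, 35.5) (96, 35.5) (98, 36.0) (100, 36.0) (102, 36.5) (104, 37.0) (106, 37.5) (108, 37.5) (110, 38.5) (112, 39.0) (114, 39.5) (116, 40.5) (118, 41.0) (120, 42.0) (122, 43.5) (124, 44.5) (126, 46.0) (128, 47.5) (130, 49.5) (132, 50.5) (134, 50.5) (136, 50.5) (138, 50.0) (144, 50.0) (156, 50.0) (168, 
[... 5293 characters left out ...]
  84  88  85  73  68  66  76  82  81  86  85  85  88
294  89  85  92  68 181 225 225 225 224 224 222 222 177 180 178 178 177 161 139 137 134 130  69  75  80  74
295  92  88  87  89 232 212 211 211 209 209 205 205 209 211 215 218 220 223 226 228 225 229  90  72  77  78
296  90  85  85 186 215 209 210 210 214 211 211 211 212 211 209 213 210 211 212 212 212 218 193  67  90  88
297  91  87  89 213 211 209 211 207 207 212 209 212 216 215 215 211 209 211 212 211 210 211 222 102  88  87
298  87  84 130 217 208 209 212 208 210 208 211 214 213 216 211 215 211 210 210 208 208 212 212 180  75  84
299  89  79 187 211 211 210 210 209 210 208 214 181  91  75 132 216 212 209 211 209 209 208 209 202  69  88
```

```bash
python3 -c "
from h import *
q=(.546,-.1985,-.138);c,s=np.cos(q[2]),np.sin(q[2])
w=lambda x,y,z:np.array([q[0]+c*x-s*y,q[1]+s*x+c*y,z])
def gp(x,r,t,g):
  a=.63-g; return w(x,.126+r*np.sin(a)+t*np.cos(a),.028+r*np.cos(a)-t*np.sin(a))
for g in(1.95,2.05,2.2): print(g,[(k,proj('top',gp(0,*rt,g))[0].round(1).tolist()) for k,rt in dict(innerplate=(.077,.002),innertop=(.077,.009),neartop=(.087,.009),nearbot=(.087,-.009)).items()])
print('flat',proj('top',w(0,.034,.032)),'hinge',proj('top',w(0,.126,.028)),'rim',proj('top',w(0,-.05,.032)))
a=np.load('a.npy')
for v in(196,200,204): print(v,[(u,int(a[v,u])) for u in range(348,394)])
q=(.5485,-.198,-.139);c,s=np.cos(q[2]),np.sin(q[2])
for g in(1.95,2.05,2.1,2.2): print(g,[(k,proj('side',gp(-.03,*rt,g))[0].round(1).tolist()) for k,rt in dict(innertop=(.077,.009),neartop=(.087,.009),nearbot=(.087,-.009)).items()])
"
```

```text
1.95 [('innerplate', [381.9, 199.5]), ('innertop', [381.8, 199.0]), ('neartop', [385.9, 199.3]), ('nearbot', [386.0, 200.6])]
2.05 [('innerplate', [381.9, 200.0]), ('innertop', [382.1, 199.5]), ('neartop', [386.2, 199.9]), ('nearbot', [385.5, 201.1])]
2.2 [('innerplate', [381.2, 200.7]), ('innertop', [381.9, 200.3]), ('neartop', [385.8, 200.8]), ('nearbot', [384.1, 201.8])]
flat [[387.29439388 201.33173569]] hinge [[351.11175937 197.24622852]] rim [[420.21900466 205.30085633]]
196 [(348, 102), (349, 139), (350, 190), (351, 231), (352, 246), (353, 247), (354, 244), (355, 243), (356, 242), (357, 243), (358, 242), (359, 242), (360, 242), (361, 242), (362, 242), (363, 242), (364, 241), (365, 242), (366, 242), (367, 241), (368, 241), (369, 241), (370, 241), (371, 241), (372, 241), (373, 240), (374, 240), (375, 240), (376, 235), (377, 220), (378, 199), (379, 193), (380, 190), (381, 184), (382, 188), (383, 221), (384, 236), (385, 236), (386, 222), (387, 221), (388, 245), (389, 253), (390, 254), (391, 254), (392, 254), (393, 254)]
200 [(348, 110), (349, 157), (350, 212), (351, 239), (352, 24
[... 726 characters left out ...]
), (367, 242), (368, 242), (369, 242), (370, 242), (371, 242), (372, 242), (373, 242), (374, 241), (375, 236), (376, 222), (377, 203), (378, 195), (379, 192), (380, 188), (381, 189), (382, 214), (383, 232), (384, 235), (385, 224), (386, 200), (387, 223), (388, 248), (389, 253), (390, 254), (391, 254), (392, 254), (393, 253)]
1.95 [('innertop', [276.8, 278.8]), ('neartop', [276.6, 280.6]), ('nearbot', [276.4, 288.2])]
2.05 [('innertop', [276.7, 282.1]), ('neartop', [276.4, 284.4]), ('nearbot', [276.3, 291.5])]
2.1 [('innertop', [276.7, 283.7]), ('neartop', [276.4, 286.2]), ('nearbot', [276.3, 293.1])]
2.2 [('innertop', [276.6, 286.8]), ('neartop', [276.3, 289.7]), ('nearbot', [276.2, 296.1])]
```

All edges agree: the bar sits at about 2.04 rad, the flat is square within about 0.04 rad, and there is a visible gap between bar and disc. So the gate is hanging short of home without resting on the flat's corner. I'll press down gently on the bar and feel whether it goes home.

Call:
play_rows(plan="-0.05 0.021 0.03 0 0 0 1;-0.11 0.047 0.07 0 0 0 1;-0.17 0.072 0.1 0 0 0 1;-0.23 0.098 0.12 0 0 0 1;-0.29 0.123 0.13 0 0 0 1;-0.33 0.14 0.148 0 0 0 1;-0.33 0.14 0.18 0 0 0 1;-0.33 0.14 0.195 0 0 0 1;-0.33 0.14 0.195 0 0 0 1;-0.33 0.14 0.2 0 0 0 1;-0.33 0.14 0.203 0 0 0 1;-0.33 0.14 0.205 0 0 0 1;-0.33 0.14 0.206 0 0 0 1")

```text
t: 22.3
position: [0.5442, -0.1443, 0.0425]
tool_rot: [[0.132, 0.991, 0.0], [0.991, -0.132, -0.0], [-0.0, 0.0, -1.0]]
force: [0.7, -0.3, -0.3]
gripper_width: 0.0003
finger_force: 0.0
```

Call:
play_rows(plan="0 0 0.001 0 0 0 1;0 0 0.002 0 0 0 1;0 0 0.003 0 0 0 1;0 0 0.003 0 0 0 1")

```text
t: 22.8
position: [0.5443, -0.1445, 0.0412]
tool_rot: [[0.133, 0.991, 0.001], [0.991, -0.133, -0.001], [-0.001, 0.001, -1.0]]
force: [-4.1, 0.6, 16.0]
gripper_width: 0.0001
finger_force: 8.1
```

Call:
play_rows(plan="0 0 0.001 0 0 0 1;0 0 0.002 0 0 0 1;0 0 0.002 0 0 0 1")

```text
t: 23.18
position: [0.5445, -0.1447, 0.0407]
tool_rot: [[0.133, 0.991, 0.001], [0.991, -0.133, -0.002], [-0.001, 0.002, -1.0]]
force: [-7.5, 1.7, 28.9]
gripper_width: 0.0
finger_force: 14.2
```

```bash
python3 -c "
from h import *
s=telemetry.read_state();print(s['position'],s['force'],s['wrist_torque'],s['joint_torque'])
b=get_image('side').min(2)
for v in range(281,297): print(v,*['%3d'%x for x in b[v,264:316:3]])
print(flat('side',(.549,-.1985)))
"
```

```text
[ 0.54445475 -0.14466463  0.04065529] [-7.48472651  1.73028852 28.86644812] [ 0.15123825  1.48760741 -0.12640621] [-1.54567952e-01 -4.00709009e+01 -1.76068962e+00 -1.02188677e+01
  3.36883329e-01 -2.28642851e+00  3.95049679e-02]
281  79  84  85  67 163 169  71 124 154  67 164 163 158 154 178  82  81  82
282  83  89  87  68 143 161 157 123 156 113 159 156 156 156 113  62  61  83
283  88  85  89  66 128 119 145 117 153 121 114 122 155 158 134 104  97  99
284  88  85  84  69 160 144 137 100 147 154 167 165 157 169 158  94 102 108
285  87  88  89  75 180 185 197 202 200 194 193 190 173 167 175  59  71  66
286  90  86  86  72 173 171 173 174 173 171 175 178 187 198 220  74  83  85
287  86  84  80  73 171 174 176 177 176 179 176 178 177 172 181  86  86  86
288  86  81  83  76 171 171 173 174 175 179 174 180 176 180 183  81  84  84
289  88  90  78  78 176 173 171 169 171 172 172 173 177 180 178  84  84  86
290  90  83  79  84 167 168 170 173 170 176 178 172 175 176 170  84  84  84
291  86  88  81  70  82 118 131 175 180 192 173 174 174 174 158  83  87  85
292  87  84  74  67  69  56  59  54  53  56  56  81 115 137 153  84  87  88
293  90  87  76 105  95  75  77  74  77  81  84  60  61  74  70  83  79  84
294  85  87  62 189 182 183 180 177 145 158 175 159 138 129 125  68  69  72
295  89  87  81 170 173 174 171 163 171 171 212 221 223 218 223  52  74  75
296  89  87 157 175 173 176 175 176 176 174 191 207 207 209 210 102  88  88
(np.int64(52), np.float32(51.876297), 4, array([ 0.58573234, -0.17649269], dtype=float32))
```

The bar holds firm at 29 N. Its underside is at the height of the disc's top (about 32 mm), as if it sat on the disc's round rim where the camera shows the flat. The stated start range (0.6–1.9) also fits a physical flat a quarter turn from the drawn one (3.01 - π/2 = 1.44). I'll test this by touch: probe just outside 34 mm on the jig's +x side, where rim glass should be according to the picture.

Call:
play_rows(plan="0 0 -0.03 0 0 0 1;0 0 -0.08 0 0 0 1;-0.02 0.017 -0.08 0 0 10 1;-0.04 0.034 -0.08 0 0 20 1;-0.066 0.057 -0.08 0 0 30 1;-0.066 0.057 -0.08 0 0 40 1;-0.066 0.057 -0.08 0 0 50 1;-0.066 0.057 -0.08 0 0 60 1;-0.066 0.057 -0.08 0 0 70 1;-0.066 0.057 -0.08 0 0 80 1;-0.066 0.057 -0.08 0 0 90 1;-0.066 0.057 -0.06 0 0 90 1;-0.066 0.057 -0.02 0 0 90 1;-0.066 0.057 -0.007 0 0 90 1;-0.066 0.057 -0.007 0 0 90 1")

```text
t: 25.15
position: [0.5913, -0.2173, 0.0437]
tool_rot: [[0.991, -0.133, -0.002], [-0.133, -0.991, 0.001], [-0.002, -0.0, -1.0]]
force: [0.2, 0.4, -0.3]
gripper_width: 0.0002
finger_force: 0.0
```

Call:
play_rows(plan="0 0 0.01 0 0 0 1;0 0 0.017 0 0 0 1;0 0 0.019 0 0 0 1;0 0 0.021 0 0 0 1;0 0 0.023 0 0 0 1;0 0 0.023 0 0 0 1")

```text
t: 25.9
position: [0.5918, -0.2173, 0.0213]
tool_rot: [[0.991, -0.133, -0.0], [-0.133, -0.991, 0.0], [-0.0, -0.0, -1.0]]
force: [-0.5, -0.3, -1.1]
gripper_width: 0.0002
finger_force: 0.0
```

```bash
python3 -c "
from h import *
print(telemetry.read_state()['position'],telemetry.read_state()['force']);b=get_image('side');np.save('bp.npy',b);g=b.min(2)
print('    ',*['%3d'%u for u in range(270,340,3)])
for v in range(270,322,3): print(v,*['%3d'%x for x in g[v,270:340:3]])
print(proj('side',telemetry.read_state()['position']))
"
```

```text
[ 0.59180467 -0.21734019  0.02125084] [-0.54785651 -0.27643016 -1.12646634]
     270 273 276 279 282 285 288 291 294 297 300 303 306 309 312 315 318 321 324 327 330 333 336 339
270 182 153 152 154 171 178 180 190 203 229 222 208  56  61  59  57  57  56  41  41  45  52  54  73
273 146 156 144 158 155 155 154 155 156 153 152 145  59  58  59  57  59  56  46  43  47  46  50  66
276 142 157 161 158 158 155 155 156 154 153 154 148  58  60  59  54  59  72  78  46  54  52  47  65
279  87  67 162 158 158 157 154 153 150 155 150 148  60  55  87 116  53  57  72  47  54  46  46  68
282  81  68 126 125 151 138 155 151 152 153 150 158  55  52  96 110  54  57 112  48  51  45  43  71
285  84  68 163 166 167 171 181 200 208 210 210 199  52  54  99 113  40  54  91  49  51  52  45  51
288  80  77 168 166 166 166 169 170 172 174 177 183  52  54  97 122  52  58  49  46  49  53  52  52
291  74  66  58  57  69  95 121 134 176 182 188 172  72  51 114 119 104  42  49  56  53  47  48  44
294  62 222 213 214 209 208 167 171 167 168 132 128 115  92 151 152  78  50  48  54  48  50  47  43
297 199 200 199 196 201
[... 206 characters left out ...]
85  81  64 169 169 168 151  86  62  66  77  55  50  50  48  46  83  36
306 201 201 200 200 198 197  84  82 178 168 169 166 158  51  56 102  62  54  54  49  50  49 108 111
309 201 194 197 199 201 183 170 167 169 169 171 171 155  65  58 122  71  55  51  51  51  50  98 128
312 196 200 198 164 168 171 167 170 170 167 170 170 169 181 125 129  76  54  52  50  50  50  99 108
315 137 188 169 168 167 167 168 171 168 167 165 165 167 124  80  82  81  55  51  54  46  42  95 110
318  72 111 192 206 182 171 166 170 169 170 186 159 134  71  77  81  78  56  57  48  48  48 101 113
321  77  74  63 119 190 186 192 191 181 177 168  58  71  76  73  80  80  55  53  49  45  46  39 113
[[310.26370539 312.79755895]]
```

Call:
play_rows(plan="0 0 0.002 0 0 0 1;0 0 0.004 0 0 0 1;0 0 0.005 0 0 0 1;0 0 0.005 0 0 0 1")

```text
t: 26.45
position: [0.5918, -0.2174, 0.0162]
tool_rot: [[0.991, -0.133, -0.0], [-0.133, -0.991, 0.0], [-0.0, -0.0, -1.0]]
force: [0.1, 0.2, -1.0]
gripper_width: -0.0002
finger_force: 0.0
```

There's no glass down to 7 mm below the disc's top, where the picture shows the rim. So the physical flat really is near the jig's +x side, about a quarter turn from the drawn one. I'll get its angle by touching it at two heights along y, first here.

Call:
play_rows(plan="-0.001 0 0.002 0 0 0 1;-0.002 0 0.002 0 0 0 1;-0.003 0 0.002 0 0 0 1;-0.003 0 0.002 0 0 0 1")

```text
t: 26.95
position: [0.5907, -0.2173, 0.0146]
tool_rot: [[0.991, -0.132, 0.003], [-0.132, -0.991, -0.001], [0.004, 0.001, -1.0]]
force: [5.6, -0.4, -3.3]
gripper_width: 0.0001
finger_force: 2.6
```

Call:
play_rows(plan="0.004 0 0 0 0 0 1;0.004 -0.016 0 0 0 0 1;0.004 -0.033 0 0 0 0 1;0.004 -0.033 0 0 0 0 1;0.002 -0.033 0 0 0 0 1;0.001 -0.033 0 0 0 0 1;0 -0.033 0 0 0 0 1;0 -0.033 0 0 0 0 1")

```text
t: 27.95
position: [0.594, -0.185, 0.0145]
tool_rot: [[0.991, -0.133, 0.002], [-0.133, -0.991, -0.001], [0.002, 0.001, -1.0]]
force: [2.2, -0.3, -2.6]
gripper_width: 0.0001
finger_force: 1.3
```

```bash
python3 -c "
from h import *
s=telemetry.read_state();p=s['position'];R=s['tool_rot'];ex=np.array(R)[:2,0];print(p,s['force'],ex)
a=np.array([.5907,-.2173]);print('advance diff along face normal mm',1000*((p[:2]-a)@ex),1000*((p[:2]-a)@np.array([-ex[1],ex[0]])))
"
```

```text
[ 0.59401748 -0.18501887  0.01448538] [ 2.1926936  -0.31583176 -2.60052843] [ 0.99110056 -0.13310207]
advance diff along face normal mm -1.0087312323646072 32.43541293592103
```

The touches show the physical flat about +0.04 rad off the jig's +x, so it is exactly the drawn flat minus 90°. Step 1 wasn't met, so the gate must be reopened before I turn the disc. The round rod on the gate (jig x 37–66, 60 mm from the hinge) can be gripped and swung back. I'll go over it with the fingers part open.

Call:
play_rows(plan="0.003 0 0 0 0 0 1;0.003 0 -0.03 0 0 0 0.2;0.006 -0.02 -0.06 0 0 0 0.2;0.0083 -0.0477 -0.06 0 0 0 0.2;0.0083 -0.0477 -0.06 0 0 0 0.2;0.0083 -0.0477 -0.045 0 0 0 0.2;0.0083 -0.0477 -0.025 0 0 0 0.2;0.0083 -0.0477 -0.01 0 0 0 0.2;0.0083 -0.0477 -0.0035 0 0 0 0.2;0.0083 -0.0477 -0.0035 0 0 0 0.2", newtons=25)

```text
t: 29.2
position: [0.6073, -0.1383, 0.017]
tool_rot: [[0.991, -0.133, -0.001], [-0.133, -0.991, 0.0], [-0.001, -0.0, -1.0]]
force: [0.2, -0.4, 0.0]
gripper_width: 0.0343
finger_force: 0.0
```

Clear. Now I'll close on the rod.

Call:
play_rows(plan="0 0 0 0 0 0 1;0 0 0 0 0 0 1;0 0 0 0 0 0 1;0 0 0 0 0 0 1", newtons=30)

```text
t: 29.7
position: [0.608, -0.1381, 0.0181]
tool_rot: [[0.991, -0.133, 0.0], [-0.133, -0.991, -0.0], [0.0, 0.0, -1.0]]
force: [0.4, -0.3, 0.1]
gripper_width: 0.0003
finger_force: 0.0
```

The fingers closed on nothing, so the rod is only drawn. New plan: the gate is 74 mm wide and the gripper opens to 85 mm. I'll grip the bar by its two ends, where it can pivot between the pads, and swing it open with the tool upright.

Call:
play_rows(plan="0 0 -0.05 0 0 0 0;0 0 -0.1 0 0 -10 -1;-0.02 0.008 -0.1 0 0 -20 -1;-0.04 0.016 -0.1 0 0 -30 -1;-0.0517 0.0205 -0.1 0 0 -40 -1;-0.0517 0.0205 -0.1 0 0 -50 -1;-0.0517 0.0205 -0.1 0 0 -60 -1;-0.0517 0.0205 -0.1 0 0 -70 -1;-0.0517 0.0205 -0.1 0 0 -80 -1;-0.0517 0.0205 -0.1 0 0 -90 -1;-0.0517 0.0205 -0.07 0 0 -90 -1;-0.0517 0.0205 -0.045 0 0 -90 -1;-0.0517 0.0205 -0.03 0 0 -90 -1;-0.0517 0.0205 -0.03 0 0 -90 -1", newtons=40)

```text
t: 31.45
position: [0.5532, -0.1514, 0.047]
tool_rot: [[0.132, 0.991, -0.002], [0.991, -0.132, 0.0], [0.0, -0.002, -1.0]]
force: [0.5, 1.0, 0.9]
gripper_width: 0.0854
finger_force: 0.0
```

Call:
play_rows(plan="0 0 0.012 0 0 0 -1;0 0 0.022 0 0 0 -1;0 0 0.03 0 0 0 -1;0 0 0.033 0 0 0 -1;0 0 0.033 0 0 0 -1")

```text
t: 32.08
position: [0.5538, -0.1515, 0.0146]
tool_rot: [[0.133, 0.991, -0.0], [0.991, -0.133, 0.0], [0.0, -0.0, -1.0]]
force: [-0.5, 0.3, -0.1]
gripper_width: 0.0855
finger_force: 0.0
```

Call:
play_rows(plan="0 0 0 0 0 0 -0.6;0 0 0 0 0 0 -0.5;0 0 0 0 0 0 -0.5;0 0 0 0 0 0 -0.5", newtons=50)

```text
t: 32.58
position: [0.5542, -0.1517, 0.0154]
tool_rot: [[0.132, 0.991, 0.001], [0.991, -0.132, -0.0], [-0.0, 0.001, -1.0]]
force: [-0.5, 0.5, 5.4]
gripper_width: 0.0728
finger_force: 56.8
```

The bar is gripped at 73 mm. Now swing it back along the hinge arc.

Call:
play_rows(plan="0.002 0 -0.0083 0 0 0 -0.5;0.0045 0 -0.0166 0 0 0 -0.5;0.008 0 -0.024 0 0 0 -0.5;0.0117 0 -0.0308 0 0 0 -0.5;0.0217 0 -0.0434 0 0 0 -0.5;0.0339 0 -0.0537 0 0 0 -0.5;0.048 0 -0.0614 0 0 0 -0.5;0.0633 0 -0.0661 0 0 0 -0.5;0.0633 0 -0.0661 0 0 0 -0.5")

```text
t: 33.7
position: [0.5628, -0.0891, 0.0823]
tool_rot: [[0.132, 0.991, 0.001], [0.991, -0.132, -0.002], [-0.001, 0.002, -1.0]]
force: [2.7, -3.5, -1.8]
gripper_width: 0.0722
finger_force: 60.5
```

Call:
play_rows(plan="0.008 0 -0.0012 0 0 0 -0.5;0.0159 0 -0.0016 0 0 0 -0.5;0.0318 0 0 0 0 0 -0.5;0.0471 0 0.0047 0 0 0 -0.5;0.0612 0 0.0124 0 0 0 -0.5;0.0612 0 0.0124 0 0 0 -0.5;0.0612 0 0.0124 0 0 0 -1;0.0612 0 0.0124 0 0 0 -1;0.0612 0 0.0124 0 0 0 -1;0.0612 0 -0.03 0 0 0 -1;0.0612 0 -0.08 0 0 0 0")

```text
t: 35.08
position: [0.5691, -0.0286, 0.161]
tool_rot: [[0.133, 0.991, -0.003], [0.991, -0.133, 0.0], [-0.0, -0.003, -1.0]]
force: [0.6, 0.1, 0.8]
gripper_width: 0.0698
finger_force: 0.0
```

```bash
python3 -c "
from h import *
s=telemetry.read_state();p=s['position'];print(p,s['joint_positions'])
b=get_image('side').min(2);o=cv2.imread('pics/side0.png').min(2)
for v in range(228,294,4): print(v,*['%3d'%x for x in b[v,268:330:4]],'|',*['%3d'%x for x in o[v,268:330:4]])
print(flat('side',(.549,-.1985)))
"
```

```text
[ 0.56913003 -0.0285678   0.16096469] [ 0.19473184  0.60555065 -0.29902149  1.80076783  0.24178232  0.77445542
 -0.36196167]
228  58  54  57  53  54  59  57  54  59  57  50  48  52  52  59  57 |  53  52  60  53  58  60  59  61  58  52  53  55  54  56  51  54
232  59  53  56  94  71  51  55  49  46  42  52  54  50  62  57  52 |  57  54  54  95  72  53  51  45  46  44  44  54  54  54  57  56
236  56  57  40 221 231 230 227 221 221 222 176  59  57  54  59  53 |  57  58  44 222 230 229 228 221 221 223 177  54  56  54  59  53
240  54  59  37 220 222 222 220 219 218 214 211  45  58  53  53  52 |  54  64  37 221 221 221 220 218 218 217 210  50  56  59  57  54
244  56  57  33 220 224 222 226 219 217 217 107  66  57  59  96  59 |  61  63  39 221 223 221 227 219 219 216 108  66  60  56  96  60
248  60  56  51 226 227 227 226 224 224 222 127  52  49  38  98  59 |  60  60  48 227 226 226 226 225 226 223 129  50  50  41  96  55
252  61  59  77 225 227 227 227 223 225 223  80  59  58  45  55  55 |  64  61  76 227 227 227 226 225 226 223  82  60  58  39  53  57
256  65  62 132 225 227 227 224 223 2
[... 692 characters left out ...]
  55  57 |  80 186  78  83  84  75  78  84  81  81  88 168  88  77  54  63
280  79  77  78  82  86  89  92  89  92  84  79  83  85  50  59  57 |  87  89  88  88  91  90  91  84  90  89  81  79  87  58  60  56
284  87  79  80  79  91  89  91  91  91  90  92  87  87  59  53  52 |  90  91  85  89  90  87  90  86  89  87  88  88  87  61  59  57
288  78  78  80  88  86  86  89  89  92  88  87  85  86  59  62  56 |  85  87  87  84  79  89  84  83  94  87  88  86  86  61  59  54
292  87  83  82  79  78  82  81  79  86  87  88  86  86  60  62  54 |  90  81 186 211 207 204 207 208 222  70  85  87  89  58  56  52
(np.int64(88), np.float32(84.4574), 39, array([ 0.54977167, -0.16396421], dtype=float32))
```

The gate stands open again, its pixels matching the first picture. The flat must now turn 88° anticlockwise, until the drawn flat is at azimuth 172°. I'll land on the disc at jig azimuth 135°.

Call:
play_rows(plan="-0.06 -0.008 0 0 0 0 1;-0.12 -0.017 0 0 0 0 1;-0.148 -0.0214 0.02 0 0 0 1;-0.148 -0.0214 0.07 0 0 0 1;-0.148 -0.0214 0.11 0 0 0 1;-0.148 -0.0214 0.13 0 0 0 1;-0.148 -0.0214 0.135 0 0 0 1;-0.148 -0.0214 0.137 0 0 0 1;-0.148 -0.0214 0.138 0 0 0 1;-0.148 -0.0214 0.1385 0 0 0 1;-0.148 -0.0214 0.1385 0 0 0 1")

```text
t: 36.55
position: [0.5301, -0.1722, 0.0237]
tool_rot: [[0.133, 0.991, 0.002], [0.991, -0.133, -0.001], [-0.0, 0.002, -1.0]]
force: [-1.9, 0.4, 5.5]
gripper_width: 0.0001
finger_force: 2.8
```

```bash
python3 -c "
from h import *
C=np.array([.5475,-.198]);R=np.array([[.133,.991],[.991,-.133]]);y=-.138
f=lambda k:C+.032*np.array([np.cos(np.radians(k)+y),np.sin(np.radians(k)+y)])
print([(k,((R.T@(f(k)-f(135)))*1000).round(1).tolist()) for k in range(135,240,6)])"
```

```text
[(135, [0.0, 0.0]), (141, [-2.5, -2.3]), (147, [-5.2, -4.2]), (153, [-8.1, -5.9]), (159, [-11.1, -7.3]), (165, [-14.3, -8.3]), (171, [-17.6, -9.1]), (177, [-20.9, -9.4]), (183, [-24.3, -9.4]), (189, [-27.6, -9.1]), (195, [-30.9, -8.4]), (201, [-34.1, -7.4]), (207, [-37.1, -6.1]), (213, [-40.0, -4.4]), (219, [-42.8, -2.4]), (225, [-45.2, -0.2]), (231, [-47.5, 2.3]), (237, [-49.5, 5.0])]
```

Call:
play_rows(plan="0 0 0.0005 0 0 0 1;-0.0025 -0.0023 0.0005 0 0 0 1;-0.0052 -0.0042 0.0005 0 0 0 1;-0.0081 -0.0059 0.0005 0 0 0 1;-0.0111 -0.0073 0.0005 0 0 0 1;-0.0143 -0.0083 0.0005 0 0 0 1;-0.0176 -0.0091 0.0005 0 0 0 1;-0.0209 -0.0094 0.0005 0 0 0 1;-0.0243 -0.0094 0.0005 0 0 0 1;-0.0276 -0.0091 0.0005 0 0 0 1;-0.0309 -0.0084 0.0005 0 0 0 1;-0.0341 -0.0074 0.0005 0 0 0 1;-0.0371 -0.0061 0.0005 0 0 0 1;-0.04 -0.0044 0.0005 0 0 0 1;-0.04 -0.0044 0.0005 0 0 0 1")

```text
t: 38.42
position: [0.5217, -0.2112, 0.0237]
tool_rot: [[0.132, 0.991, 0.004], [0.991, -0.132, -0.001], [-0.0, 0.004, -1.0]]
force: [-0.2, 0.2, 6.0]
gripper_width: 0.0
finger_force: 3.6
```

```bash
python3 -c "
from h import *
print(telemetry.read_state()['position'])
for cam,C in(('side',(.549,-.1985)),('top',(.546,-.1985))):
  z,r=disc(cam,C=C);print(cam,*[(int(a),round(float(x)*1000,1)) for a,x in zip(z,r) if x==x and a%6==0])
"
```

```text
[ 0.52174992 -0.21119615  0.02368725]
side (0, 49.5) (6, 50.0) (12, 50.0) (18, 50.0) (24, 50.0) (30, 50.0) (36, 50.0) (42, 49.5) (48, 49.5) (54, 50.0) (60, 44.0) (66, 33.5) (72, 28.5) (78, 26.5) (84, 27.5) (228, 55.5) (234, 57.0) (270, 57.5) (276, 57.5) (282, 56.5) (288, 57.0) (294, 56.0) (300, 54.0) (306, 51.5) (312, 52.0) (318, 51.0) (324, 50.5) (330, 50.5) (336, 49.5) (342, 50.0) (348, 49.5) (354, 49.5)
top (0, 54.0) (6, 54.0) (12, 53.5) (18, 53.5) (24, 53.0) (30, 53.0) (36, 53.0) (42, 53.0) (48, 53.0) (54, 52.5) (60, 51.5) (66, 51.5) (72, 51.5) (78, 51.5) (84, 51.5) (90, 51.5) (96, 51.5) (102, 51.5) (108, 48.5) (114, 44.0) (120, 41.0) (126, 38.5) (132, 37.0) (138, 36.0) (144, 35.0) (150, 34.5) (156, 34.5) (162, 35.5) (168, 36.5) (174, 38.5) (180, 41.0) (186, 43.5) (300, 26.0) (306, 30.5) (312, 37.0) (318, 48.5) (324, 53.0) (330, 54.0) (336, 53.5) (342, 54.0) (348, 54.0) (354, 54.0)
```

Call:
play_rows(plan="0 0 0.0005 0 0 0 1;-0.0028 0.002 0.0005 0 0 0 1;-0.0052 0.0042 0.0005 0 0 0 1;-0.0075 0.0067 0.0005 0 0 0 1;-0.0095 0.0094 0.0005 0 0 0 1;-0.0095 0.0094 0.0005 0 0 0 1")

```text
t: 39.28
position: [0.53, -0.2217, 0.0237]
tool_rot: [[0.132, 0.991, 0.004], [0.991, -0.132, -0.001], [-0.0, 0.004, -1.0]]
force: [-0.6, 2.2, 10.1]
gripper_width: -0.0004
finger_force: 5.2
```

```bash
python3 -c "
from h import *
print(telemetry.read_state()['position'])
z,r=disc('top',C=(.547,-.1985));print(*[(int(a),round(float(x)*1000,1)) for a,x in zip(z,r) if x==x and 100<a<240 and a%4==0])
print(flat('top',(.547,-.1985)))
"
```

```text
[ 0.52997246 -0.22168138  0.02365486]
(104, 51.0) (108, 51.5) (112, 51.5) (116, 51.5) (120, 51.5) (124, 51.5) (128, 50.0) (132, 47.0) (136, 45.0) (140, 44.0) (144, 43.0) (148, 41.5) (152, 40.5) (156, 39.5) (160, 38.5) (164, 38.0) (168, 37.5) (172, 37.5) (176, 37.5) (180, 38.0) (184, 38.0) (188, 39.0) (192, 39.5) (196, 40.5) (200, 41.5) (204, 43.0) (208, 43.5) (212, 43.5)
(np.int64(262), np.float32(72.25005), 20, array([ 0.5535976 , -0.22851181], dtype=float32))
```

The drawn flat is now at about 174° (target 172°), so the physical flat is square within about 0.04 rad with the gate open. I'll lift off and go back behind the gate.

Call:
play_rows(plan="0 0 -0.003 0 0 0 1;0 0 -0.03 0 0 0 1;0 0 -0.08 0 0 0 1;0 0 -0.142 0 0 0 1;0.05 -0.001 -0.142 0 0 0 1;0.1 -0.002 -0.142 0 0 0 1;0.15 -0.003 -0.142 0 0 0 1;0.2 -0.004 -0.142 0 0 0 1;0.251 -0.0046 -0.142 0 0 0 1;0.251 -0.0046 -0.142 0 0 0 1;0.251 -0.0046 -0.142 0 0 0 1;0.251 -0.0046 -0.1 0 0 0 1;0.251 -0.0046 -0.06 0 0 0 1;0.251 -0.0046 -0.0505 0 0 0 1;0.251 -0.0046 -0.0505 0 0 0 1")

```text
t: 41.25
position: [0.5567, 0.0265, 0.072]
tool_rot: [[0.134, 0.991, -0.0], [0.991, -0.134, -0.0], [-0.001, -0.0, -1.0]]
force: [0.7, 0.5, 0.3]
gripper_width: -0.0003
finger_force: 0.0
```

```bash
python3 -c "
from h import *
p=telemetry.read_state()['position'];d=p[:2]-[.5475,-.198];print(p,'jig y',d@[.138,.99],'x',d@[.99,-.138])
z,r=disc('side',C=(.549,-.1985));print(*[(int(a),round(float(x)*1000,1)) for a,x in zip(z,r) if x==x and (100<a<240) and a%4==0])
z,r=disc('top',C=(.547,-.1985));print(*[(int(a),round(float(x)*1000,1)) for a,x in zip(z,r) if x==x and (100<a<240) and a%4==0])
print(flat('side',(.549,-.1985)))
"
```

```text
[0.55666575 0.02654627 0.07203569] jig y 0.22356567689218393 x -0.021913295131062813
(104, 50.5) (108, 50.0) (112, 50.5) (116, 50.5) (120, 50.0) (124, 49.5) (128, 48.5) (132, 45.0) (136, 42.5) (140, 41.0) (144, 39.5) (148, 38.0) (152, 36.5) (156, 35.5) (160, 35.0) (164, 34.5) (168, 34.0) (172, 33.5) (176, 33.5) (180, 34.0) (184, 34.0) (188, 34.5) (192, 35.5) (196, 36.5) (200, 37.5) (204, 39.0) (208, 41.0) (212, 43.5) (216, 46.5) (220, 50.0) (224, 53.0) (228, 56.0) (232, 56.5) (236, 57.0)

(np.int64(172), np.float32(174.135), 39, array([ 0.5155084 , -0.19355185], dtype=float32))
```

Unchanged after lift-off (174.1°). Now push the gate over along its arc, then lift clear.

Call:
play_rows(plan="-0.015 0 0 0 0 0 1;-0.028 0 0 0 0 0 1;-0.038 0 -0.001 0 0 0 1;-0.0448 0 -0.0055 0 0 0 1;-0.052 0 -0.0104 0 0 0 1;-0.06 0 -0.0145 0 0 0 1;-0.068 0 -0.0177 0 0 0 1;-0.0765 0 -0.02 0 0 0 1;-0.085 0 -0.0217 0 0 0 1;-0.094 0 -0.022 0 0 0 1;-0.1025 0 -0.022 0 0 0 1;-0.111 0 -0.021 0 0 0 1;-0.1195 0 -0.0194 0 0 0 1;-0.128 0 -0.018 0 0 0 1;-0.136 0 -0.017 0 0 0 1;-0.143 0 -0.017 0 0 0 1;-0.148 0 -0.017 0 0 0 1;-0.148 0 -0.05 0 0 0 1;-0.148 0 -0.1 0 0 0 1;-0.12 0 -0.11 0 0 0 1")

```text
t: 43.9
position: [0.5426, -0.0937, 0.185]
tool_rot: [[0.137, 0.991, 0.006], [0.991, -0.137, -0.002], [-0.001, 0.006, -1.0]]
force: [0.3, 0.6, -0.5]
gripper_width: -0.0004
finger_force: 0.0
```

```bash
python3 -c "
from h import *
b=get_image('side').min(2)
for v in range(278,300): print(v,*['%3d'%x for x in b[v,264:330:3]])
"
```

```text
278  73  78  73  67 183 177 173 175 177 177 173 178 173 175 191 152 157  84  71 139  80  51
279  77  80  91  71 185 181 178 175 180 176 173 174 175 176 162  77  95  85  64 118  85  52
280  78  91  88  69 183 178 176 173 176 177 172 173 174 174 164  72  80  85  65 148 125  57
281  83  85  84  68 180 179 175 176 178 173 173 175 174 174 167  86  85  84  63 142 163  51
282  81  89  84  71 183 179 177 177 175 175 174 175 171 174 167  83  84  85  62  88 123  59
283  89  88  87  70 181 179 171 177 177 176 172 178 172 174 167  85  84  87  65 121  94  54
284  90  85  88  64 176 179 180 174 176 174 171 176 172 172 167  85  81  84  65 124  70  54
285  88  85  88  68 179 181 179 178 180 172 171 175 170 175 149  71  87  78  54 134  95  51
286  90  83  86  66 176 174 173 175 177 176 168 176 170 175 126 100  97 107  86 175 187  51
287  88  87  87  63 162 143 120 127 147 175 176 173 169 167 166 100 108 110 115 198 207  50
288  92  85  90  72 181 180 182 178 172 184 195 155 151 126 116  70  75  72  81 160 162  59
289  89  86  90  77 214 202 187 182 182 176 181 183 183 183 179  88  82  86  74  97 118 
[... 223 characters left out ...]
 174 174 172 173 174 169 154  86  86  90  78  55  52  54
293  91  88  85  79 214 207 214 211 213 216 212 214 213 190 146  73  87  81  66  56  57  58
294  90  86  86  82 210 208 209 208 209 206 206 209 210 212 163  70  72  75  68  56  51  53
295  88  87  85  58 212 212 208 206 208 211 206 208 208 209 223  67  88  88  69  57  56  55
296  89  87  88  65 211 207 207 207 209 207 207 208 208 208 213 102  85  86  77  61  56  52
297  86  85  85  61 210 208 207 210 214 214 208 208 208 207 210 187  83  87  78  56  52  53
298  87  87  73  61 212 208 207 213 211 211 211 211 207 209 209 220  77  86  81  56  60  57
299  87  87  75  64 212 207 207 217  93  88 213 208 210 208 207 215  62  84  81  61  60  59
```

The bar's near edge is now at v≈289.3 (289.7 predicted at 2.2 rad) and the strut ball is at v≈287 (287.4 predicted). The gate is fully home and the robot is clear, so I'll hand in.

```bash
python3 -c "
from bench import arm
print(arm.job_done())"
```

```text
the job is handed in; nothing more can be done
None
```

The job is handed in at about 44 s of the 58 s: the last camera check shows the gate fully home, and I put the flat square to it within about 0.04 rad. The disc's real flat, found by touch, sits a quarter turn from where the cameras show it, so the gate stopped short on my first try; I reopened it, turned the disc and closed it again.

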